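Check the bore depth of engine end caps and sort them

ROBOT

A 6-joint arm with a two-finger parallel gripper is mounted at the origin on the work surface. World frame = base frame: x ahead of the robot, y to its left, z up, the work surface at z = 0. Lengths are in m, angles in rad, forces in N, time in s.
With the tool pointing down it reaches from about 0.35 to 0.975 m from the base axis. Payload 4.9 kg.
Tool frame: the origin (TCP) lies between the finger pads; the fingertips stand 19 mm ahead of it and the grasp point (between the pads) is the TCP; z points along the fingers, y is the direction in which the jaws open and shut (so a half turn about z gives the same grasp; the last joint's range is limited). The gripper opens to 85 mm and grips with 20 to 120 N. Pads are 22 mm wide; open, the fingers measure 114 mm over their backs; the gripper's body (76 mm by 85 mm) begins 54 mm behind the grasp point. The pads swing forward as they close: fully open they stand 13 mm farther back than shut.
Start: joints at [1.123, 0.053, 1.613, -0, 1.476, -0.119], TCP at [0.202, 0.592, 0.25] pointing down, gripper open.
Joint ranges: [-3.01, 3.01], [-1.01, 2.22], [0.06, 2.58], [-1.02, 4.17], [0.09, 2.62], [-3.14, 3.14]. Speed limits (rad/s): [2.57, 2.57, 3.14, 3.14, 3.14, 3.14].

INTERFACE

Orientations are given as a unit quaternion [w, x, y, z].
In Python, from plant import state, grab_frame, calibration, job_done gives the robot as it stands. The module is installed in compiled form; this text tells all that it offers.
- The arm moves only by the tool servo_tool, never from a script. Its argument "deltas" is a list that holds one entry, the list of rows, each a list of 5 numbers: the finger opening in mm, from 0 to 85.4, then the shift along the world's x, y, z in mm, then the turn about the world's z in units of 6 degrees (1.0 is 6 degrees). A call has 1 to 5 rows; each row is the pose to reach, as a shift and turn from the pose commanded when the call began; what a row does not reach only later rows make up. A row lasts 1/8 s, in which the tool goes at most 62.5 mm and 10.7 degrees, less where a joint would pass 70% of its speed; a pose out of reach is approached as far as the arm can. A call with a gripper value outside its range is refused whole. The fingers move at their own pace and stop on an object; the grip force is fixed at half the most. Time passes only in rows, so rows that repeat a pose let the fingers close. It gives the time, the measured TCP pose, the force and the opening at its end, in the units of the state.
- state(): the state, without advancing time (a new reading comes with each control period).
- grab_frame(name): name is "side" or "top"; returns the picture (384x512x3 uint8, red, green, blue); there is no depth.
- calibration(name): a dict with "intrinsics" (3x3 intrinsics, pixels), "world_from_camera" (4x4, takes a point from camera to world coordinates). Camera axes: x right, y down, z forward; pixel columns grow to the right and rows downward; lengths in m; the calibration is good to about 2 mm. A picture is of the moment at which its call begins. calibration takes no time and is no camera call.
- job_done(): hands the job in, once; it reports no verdict.
The state is a dict: "time": time; "joint_pos": joint angles; "joint_vel": joint speeds; "joint_efforts": joint torques, N m; "tool_pos": TCP position; "tool_rot": TCP orientation; "contact_force": force on the tool from outside, world axes, zero at the start; "ft_torque": the same for the moment, N m; "gripper_width": opening from 0.0 (shut) to 1.0 (fully open).
Only numpy, scipy, OpenCV 4.12 (cv2) and the standard library are available. Lean on these libraries where they do the work, as an engineer would, in place of code of your own. Each camera call takes 0.05 s, during which the arm holds its last target.

TASK

Take the blue dust cover off the depth gauge and stand it on the bench, then try the brass end caps from the black mat on the gauge pin, one at a time, without forcing them: a cap that comes down flush on the gauge's base belongs in the green tray, one that stands clearly off the base is bored too shallow and belongs in the yellow tray. When all the caps stand mouth down in their trays, put the cover back fully over the gauge pin; leave the oil bottle, screwdriver and connecting rod where they are.

Things in the scene. Friction and masses are not known exactly. Their poses are not given: they have to be found in the camera images.
- endcap_a: a brass end cap (or absent), at the start mouth down on the black mat: round, closed on top, 34 mm in diameter, 36 mm high, with a flange 42 mm in diameter and 4 mm thick round the mouth; about 150 g. Its hidden bore is 21 mm wide and 8 to 28 mm deep, new at every start (joint endcap_a_floor, which cannot be read, is the depth less 8 mm). Origin: centre of the mouth, z up to the closed end
- endcap_b: a brass end cap like endcap_a, or absent; its bore's depth is unknown
- endcap_c: a brass end cap like endcap_a, or absent; its bore's depth is unknown
- endcap_d: a brass end cap like endcap_a, or absent; its bore's depth is unknown
- endcap_e: a brass end cap like endcap_a, or absent; its bore's depth is unknown
- endcap_f: a brass end cap like endcap_a, or absent; its bore's depth is unknown
- gauge: a depth gauge fixed on the bench: a steel pin, 18 mm in diameter and 20 mm high with a tapered tip, upright on a dark round base 74 mm in diameter and 14 mm high. Origin: centre of the base's underside, on the bench; z up the pin
- gauge_seat (a point): on the pin's axis at the base's top face, 14 mm above the bench: the mouth of a cap that is bored deep enough comes down to here; the cover's rim stands here too
- gauge_tip (a point): the pin's tip, 34 mm above the bench: a cap bored less than 20 mm deep hangs on it with its flange standing off the base by 20 mm less its depth (up to 12 mm)
- cover: a blue plastic dust cover, a cup 33 mm in diameter and 34 mm high, mouth down, bore 26 mm and 30 mm deep, 30 g; at the start it stands over the gauge pin, its rim on the base. Origin: centre of the rim (the mouth), z up towards the closed end
- tray_green: the green plastic parts tray, for caps bored deep enough, fixed on the bench beyond the gauge; the two trays may stand either way round. Outside 108 mm along its x, 250 mm along its y, 20 mm high, walls and floor 4 mm thick; room for five caps in a row along y, 46 mm apart. Origin: centre of the underside, x across, y along its length, z up
- tray_yellow: the yellow plastic parts tray, for caps bored too shallow, which go back to the lathe, fixed on the bench beyond the gauge; the two trays may stand either way round. Outside 108 mm along its x, 250 mm along its y, 20 mm high, walls and floor 4 mm thick; room for five caps in a row along y, 46 mm apart. Origin: centre of the underside, x across, y along its length, z up
- mat: a black rubber mat on the bench, 170 mm along its x, 270 mm along its y, 3 mm thick, on which the new caps stand in rows along its x and y, at least 70 mm from centre to centre; to the right or the left of the gauge. Origin: centre of the underside, on the bench
- engine: bystander: a model steam engine on an aluminium plate of 175 x 230 mm, fixed on the other side of the gauge; its flywheel reaches 145 mm above the bench; its shaft, 85 mm up, runs 115 mm either way along y. Origin: centre of the plate's underside, on the bench
- oil_bottle: bystander: a clear bottle with a black top, 44 mm in diameter, 100 mm high, at the left end of the trays; origin: centre of its underside
- screwdriver: bystander: an orange-handled screwdriver 160 mm long, at the right end of the trays; origin: middle of its length, at bench level
- conrod: bystander: a small steel connecting rod 107 mm long, 10 mm thick, lying between the robot and the gauge; origin: its middle, at bench level

How it is judged:
By the outcome, as a careful person would: the job done as asked, in the order asked, and still so for the second after the job is handed in, with the robot touching nothing.
Of endcap_a, endcap_b, endcap_c, endcap_d, endcap_e, endcap_f only 3 to 5 are there at a start; the rules pass over those that are not, and their reading is None.
At some moment in a run one of endcap_a, endcap_b, endcap_c, endcap_d, endcap_e, endcap_f may be knocked a few centimetres aside while the robot is not near it.
It also fails if it takes over 210 s, if anything falls off the work surface, if the arm or the gripper's body presses on something with over 40 N, if the wrist force passes 120 N, or if a joint passes its speed limit or range.

## Working session

There is one attempt and no reset: what is moved stays moved. The work goes in short steps, Python scripts to look and compute and a tool call to move; the robot and the scene stay as the last step left them, time stands still between calls to the robot, and variables do not carry over. Pictures are saved under pics/ and viewed, and the job is handed in when it is done.

Besides the shell and the picture viewer there is one more tool, called as name(argument=value, ...) on one line, values as JSON. servo_tool: Moves the arm, as the interface text tells. Its arguments: {"type":"object","properties":{"deltas":{"type":"array","items":{"type":"array","items":{"type":"array","items":{"type":"number"}}}}},"required":["deltas"]}

```bash
mkdir -p pics; ls; python3 - <<'E'
from plant import state, grab_frame, calibration
import cv2
for n in ("side","top"):
    f=grab_frame(n); cv2.imwrite(f"pics/{n}0.png",f[:,:,::-1])
    c=calibration(n); print(n,c)
print(state())
E
```

```text
pics
side {'intrinsics': array([[404.41721697,   0.        , 255.76758956],
       [  0.        , 404.41721697, 193.8633761 ],
       [  0.        ,   0.        ,   1.        ]]), 'world_from_camera': array([[-0.99953891,  0.00398783,  0.03010075,  0.4722353 ],
       [-0.02343152,  0.5291819 , -0.84818481,  0.91198707],
       [-0.01931119, -0.84849903, -0.52884447,  0.61898394],
       [ 0.        ,  0.        ,  0.        ,  1.        ]])}
top {'intrinsics': array([[472.620681  ,   0.        , 256.83782976],
       [  0.        , 472.620681  , 201.46535255],
       [  0.        ,   0.        ,   1.        ]]), 'world_from_camera': array([[ 0.01622414, -0.99531446,  0.09532001,  0.40764768],
       [-0.99962534, -0.01824815, -0.02040058,  0.00344895],
       [ 0.0220444 , -0.09495331, -0.99523762,  1.4103262 ],
       [ 0.        ,  0.        ,  0.        ,  1.        ]])}
{'time': 0.1, 'joint_pos': array([ 1.12298648e+00,  5.33014295e-02,  1.61413660e+00, -2.36913840e-05,
        1.47601210e+00, -1.19005705e-01]), 'joint_vel': array([-0.00093515, -0.00225837, -0.00231066, -0.0006692 ,  0.00102985,
        0.00045007]), 'joint_efforts': array([-8.56994266e-04, -3.94904423e+01, -3.71361959e+01, -1.66577938e-04,
        3.95604133e-03,  1.72956870e-06]), 'tool_pos': array([0.20160005, 0.59103963, 0.24919137]), 'tool_rot': array([-2.48381330e-04,  1.63661306e-01,  9.86516150e-01, -8.94986975e-04]), 'contact_force': array([-0.44992162, -0.70821685, -0.74138012]), 'ft_torque': array([ 0.01126555,  0.01128664, -0.04691077]), 'gripper_width': 1.0004122107228681}
```

View pics/side0.png

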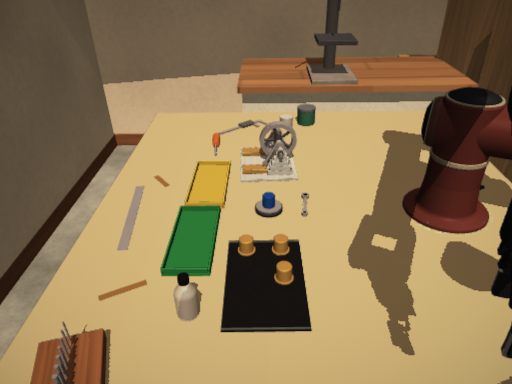

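View pics/top0.png

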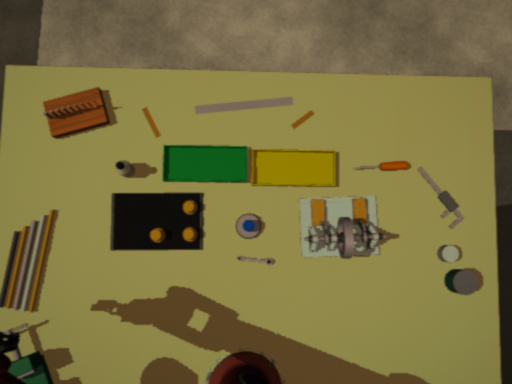

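```bash
cat > h.py <<'E'
import numpy as np, cv2
from plant import state, grab_frame, calibration
C={n:calibration(n) for n in("side","top")}
def toplane(n,u,v,z):
    K=C[n]["intrinsics"];T=C[n]["world_from_camera"]
    d=T[:3,:3]@np.linalg.solve(K,[u,v,1.]);o=T[:3,3]
    return o+d*(z-o[2])/d[2]
def proj(n,p):
    K=C[n]["intrinsics"];T=C[n]["world_from_camera"]
    q=K@(T[:3,:3].T@(np.asarray(p,float)-T[:3,3]));return q[:2]/q[2]
def tri(pu):  # {'side':(u,v),'top':(u,v)}
    from scipy.optimize import least_squares
    f=lambda p:np.concatenate([proj(n,p)-np.array(pu[n]) for n in pu])
    r=least_squares(f,[.5,0,.03]);return r.x,r.fun
def crop(n,img,u,v,r,s,name):
    u,v=int(u),int(v);c=img[max(0,v-r):v+r,max(0,u-r):u+r]
    cv2.imwrite(f"pics/{name}.png",cv2.resize(c,None,fx=s,fy=s,interpolation=cv2.INTER_CUBIC)[:,:,::-1])
def blobs(img,lo,hi,amin=20):
    h=cv2.cvtColor(img,cv2.COLOR_RGB2HSV);m=cv2.inRange(h,np.array(lo),np.array(hi))
    k,l,s,c=cv2.connectedComponentsWithStats(m)
    return [(c[i].round(1),s[i].tolist()) for i in range(1,k) if s[i][4]>=amin]
E
python3 - <<'E'
from h import *
ims={n:cv2.imread(f"pics/{n}0.png")[:,:,::-1].copy() for n in C}
a=ims["top"][130:290,100:300];b=ims["side"][130:340,150:350]
cv2.imwrite("pics/t1.png",cv2.resize(a,None,fx=4,fy=3.7,interpolation=2)[:,:,::-1][:600])
cv2.imwrite("pics/s1.png",cv2.resize(b,None,fx=2.8,fy=2.8,interpolation=2)[:,:,::-1])
for n in C:
    print(n); h=cv2.cvtColor(ims[n],cv2.COLOR_RGB2HSV)
    print('orange',blobs(ims[n],(8,120,90),(22,255,255)))
    print('blue',blobs(ims[n],(105,100,40),(130,255,255)))
    print('green',blobs(ims[n],(50,120,30),(80,255,255),200))
    print('yel',blobs(ims[n],(22,225,120),(30,255,255),200))
E
```

```text
side
orange [(array([352.8,  75.2]), [237, 54, 242, 40, 6704]), (array([392. , 232.9]), [348, 131, 82, 224, 7215]), (array([215.7, 139.2]), [212, 132, 8, 16, 103]), (array([128.2, 138.6]), [113, 134, 31, 11, 278]), (array([250.9, 151.4]), [242, 147, 20, 9, 147]), (array([208.8, 183.6]), [184, 160, 47, 49, 1619]), (array([500.1, 171.2]), [490, 161, 22, 22, 23]), (array([253.7, 168.8]), [242, 165, 25, 9, 203]), (array([494.7, 192.2]), [478, 172, 34, 38, 754]), (array([161.5, 180.6]), [154, 175, 16, 12, 84]), (array([280.3, 244.3]), [272, 233, 18, 23, 306]), (array([246. , 244.8]), [238, 234, 18, 22, 313]), (array([469.3, 265.9]), [441, 242, 57, 49, 1907]), (array([283.6, 272.8]), [274, 261, 20, 24, 367]), (array([121.8, 289.7]), [98, 279, 49, 22, 325]), (array([199.3, 295.5]), [198, 291, 4, 10, 21]), (array([ 90.2, 356.5]), [70, 328, 40, 56, 1620]), (array([ 67.7, 344.4]), [62, 336, 12, 19, 81]), (array([ 45.5, 361.5]), [30, 338, 40, 46, 990]), (array([506.9, 380.9]), [501, 377, 11, 7, 38])]
blue [(array([268.4, 200. ]), [263, 193, 12, 15, 164])]
green [(array([192. , 241.6]), [161, 20
[... 931 characters left out ...]
ray([387.3, 235.8]), [378, 228, 21, 17, 129]), (array([459.1, 251.8]), [454, 245, 8, 15, 37]), (array([362.6, 255.7]), [354, 255, 16, 2, 22]), (array([477.6, 276.7]), [465, 268, 18, 23, 97]), (array([262.8, 341.3]), [91, 286, 339, 98, 4917]), (array([ 39.6, 325.4]), [32, 320, 17, 16, 36]), (array([ 25.4, 330.1]), [19, 326, 12, 8, 22]), (array([ 65. , 357.8]), [56, 348, 18, 23, 44]), (array([172. , 366.1]), [141, 357, 57, 27, 84])]
blue [(array([248.1, 225.2]), [243, 220, 11, 11, 95])]
green [(array([205. , 163.3]), [163, 145, 84, 37, 2930]), (array([ 20.1, 366.2]), [8, 356, 25, 20, 298]), (array([ 36.2, 377.6]), [20, 366, 29, 18, 267])]
yel [(array([295.4, 168.4]), [256, 152, 79, 34, 2590])]
```

View pics/t1.png

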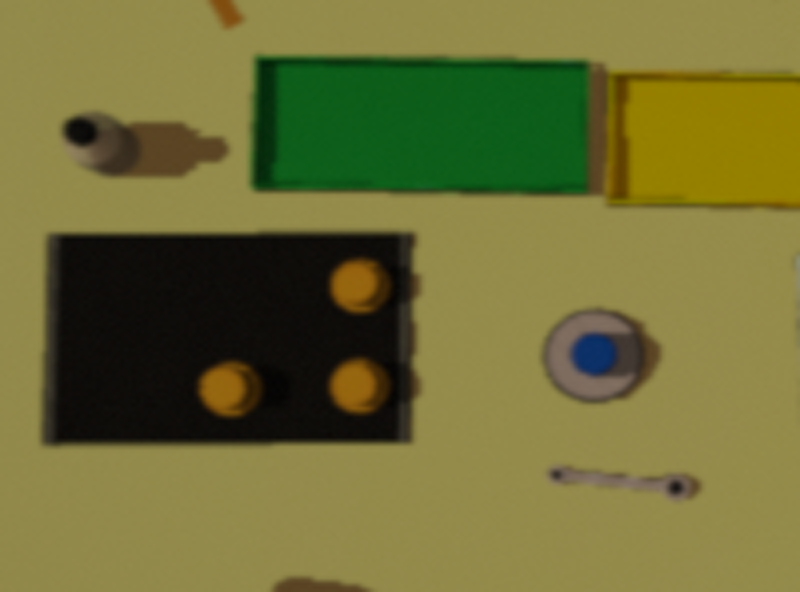

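View pics/s1.png

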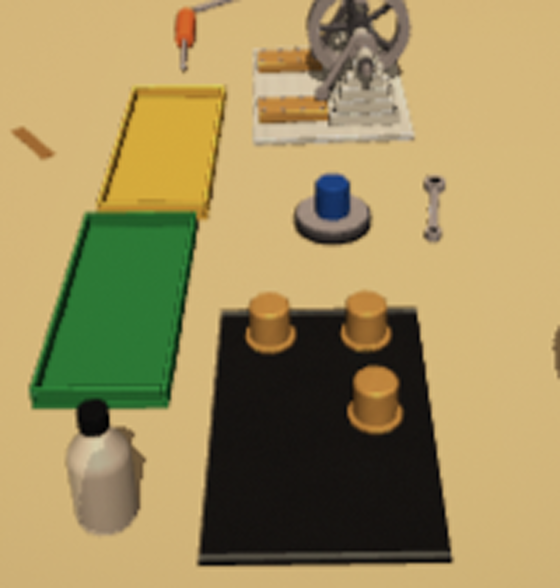

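```bash
cat >> h.py <<'E'
def circ(x,y,z,r,k=40):
    t=np.linspace(0,2*np.pi,k,endpoint=False);return np.c_[x+r*np.cos(t),y+r*np.sin(t),np.full(k,z)]
S=8
def rmask(n,parts,off):
    # parts: list of list of (x,y,z,r) hulled; supersampled mask; off=(u0,v0,w,h)
    u0,v0,w,h=off;m=np.zeros((h*S,w*S),np.uint8)
    for p in parts:
        P=np.array([proj(n,q) for c in p for q in circ(*c)])
        H=cv2.convexHull(((P-[u0,v0]+.5)*S).astype(np.float32)).round().astype(np.int32)
        cv2.fillConvexPoly(m,H,255)
    return cv2.resize(m,(w,h),interpolation=cv2.INTER_AREA)/255.
def capparts(x,y,z): return [[(x,y,z,.021),(x,y,z+.004,.021)],[(x,y,z+.004,.017),(x,y,z+.036,.017)]]
def coverparts(x,y,z): return [[(x,y,z,.0165),(x,y,z+.034,.0165)]]
def baseparts(x,y,z): return [[(x,y,z,.037),(x,y,z+.014,.037)]]
from scipy.optimize import minimize
def fitmask(n,img,fn,x0,off,lo,hi,z,full=False):
    u0,v0,w,h=off
    hs=cv2.cvtColor(img,cv2.COLOR_RGB2HSV)[v0:v0+h,u0:u0+w]
    m=cv2.inRange(hs,np.array(lo),np.array(hi)).astype(float)/255
    f=lambda p:((rmask(n,fn(p[0]/100,p[1]/100,p[2]/100 if full else z),off)-m)**2).sum()
    p0=np.array(list(np.array(x0[:2])*100)+([z*100] if full else []))
    r=minimize(f,p0,method='Nelder-Mead',options=dict(initial_simplex=np.vstack([p0]+[p0+np.eye(len(p0))[i]*.6 for i in range(len(p0))]),xatol=.005,fatol=.01))
    return r.x*10,r.fun,m.sum()
E
python3 - <<'E'
from h import *
ims={n:cv2.imread(f"pics/{n}0.png")[:,:,::-1].copy() for n in C}
# color samples
for n,pts in (("top",[(190,207),(190,213),(195,208),(185,225),(248,225),(236,226),(262,226),(205,163),(150,200)]),("side",[(246,240),(246,250),(268,200),(268,211),(240,300)])):
    h=cv2.cvtColor(ims[n],cv2.COLOR_RGB2HSV)
    for u,v in pts: print(n,u,v,h[v,u],ims[n][v,u])
cap=((5,120,40),(25,255,255)); blue=((100,80,25),(135,255,255))
for i,(t,s) in enumerate([((190,207),(246,245)),((190,234),(281,244)),((157,235),(284,272))]):
    for n,c in(("top",t),("side",s)):
        x0=toplane(n,*c,.02)
        o=(c[0]-14,c[1]-14,28,28)
        print(i,n,x0.round(4),fitmask(n,ims[n],capparts,x0,o,*cap,.003))
for n,c in(("top",(248,225)),("side",(268,201))):
    x0=toplane(n,*c,.03);o=(c[0]-11,c[1]-11,22,22)
    print('cover',n,fitmask(n,ims[n],coverparts,x0,o,*blue,.014))
E
```

```text
top 190 207 [ 19 231 150] [150 100  14]
top 190 213 [ 19 229 116] [116  77  12]
top 195 208 [ 18 230  62] [62 40  6]
top 185 225 [ 20 102  15] [15 13  9]
top 248 225 [108 228 103] [ 11  48 103]
top 236 226 [ 20  84 100] [100  89  67]
top 262 226 [ 18 152  89] [89 67 36]
top 205 163 [ 65 220  94] [13 94 26]
top 150 200 [12 91 14] [14 11  9]
side 246 240 [ 17 173 192] [192 135  62]
side 246 250 [ 16 176 148] [148 101  46]
side 268 200 [109 198  99] [22 50 99]
side 268 211 [ 13  53 159] [159 140 126]
side 240 300 [12 58 22] [22 19 17]
0 top [0.5208 0.1714 0.02  ] (array([522.39189011, 175.9793914 ]), np.float64(69.06766628219916), np.float64(241.0))
0 side [0.5238 0.1763 0.02  ] (array([524.13282609, 174.48563159]), np.float64(13.151926182237599), np.float64(345.0))
1 top [0.4416 0.1691 0.02  ] (array([442.12358463, 173.79689919]), np.float64(63.449273356401385), np.float64(236.0))
1 side [0.4423 0.1727 0.02  ] (array([444.19769694, 172.66089944]), np.float64(13.361937716262979), np.float64(344.0))
2 top [0.437  0.2651 0.02  ] (array([438.07888461, 268.12677281]), np.float64(18.13545559400231), np.float64(199.0))
2 side [0.4387 0.2669 0.02  ] (array([439.36239945, 266.56662081]), np.float64(12.74880430603614), np.float64(417.0))
cover top (array([469.57312521,  -0.63991758]), np.float64(5.819054209919261), np.float64(99.0))
cover side (array([4.71024845e+02, 1.81361539e-01]), np.float64(19.895455594002307), np.float64(170.0))
```

servo_tool(deltas=[[[60,50,-40,0,-1.7],[60,78,-100,-20,-3.4],[60,105,-155,-40,-5.1],[60,130,-210,-60,-6.8],[60,155,-265,-80,-8.5]]])

```text
time: 0.72
tool_pos: [0.3523, 0.3352, 0.1732]
tool_rot: [0.0, 0.575, 0.818, -0.0]
contact_force: [1.2, -0.7, 0.4]
gripper_width: 0.706
```

servo_tool(deltas=[[[60,25,-55,-10,-1.7],[60,50,-110,-20,-3.36],[60,75,-165,-20,-3.36],[60,95,-220,-20,-3.36],[60,105,-270,-20,-3.36]]])

```text
time: 1.35
tool_pos: [0.4573, 0.065, 0.1539]
tool_rot: [0.0, 0.707, 0.707, -0.0]
contact_force: [0.3, 0.3, -0.5]
gripper_width: 0.704
```

servo_tool(deltas=[[[60,8,-57,-30,0],[60,8,-57,-50,0],[60,8,-57,-50,0],[60,8,-57,-50,0],[60,8,-57,-50,0]]])

```text
time: 1.98
tool_pos: [0.4658, 0.0107, 0.1054]
tool_rot: [0.001, 0.707, 0.708, 0.001]
contact_force: [-0.1, -1.0, 0.5]
gripper_width: 0.701
```

```bash
python3 - <<'E'
from h import *
s=state();print(s["tool_pos"],s["contact_force"])
for n in C:
    f=grab_frame(n);cv2.imwrite(f"pics/{n}2.png",f[:,:,::-1])
    p=proj(n,[.47,0,.05]);crop(n,f,p[0],p[1],50,5,f"{n}2c")
E
```

```text
[0.46575867 0.01066021 0.10537424] [-0.1358584  -1.02481038  0.45611041]
```

View pics/side2c.png

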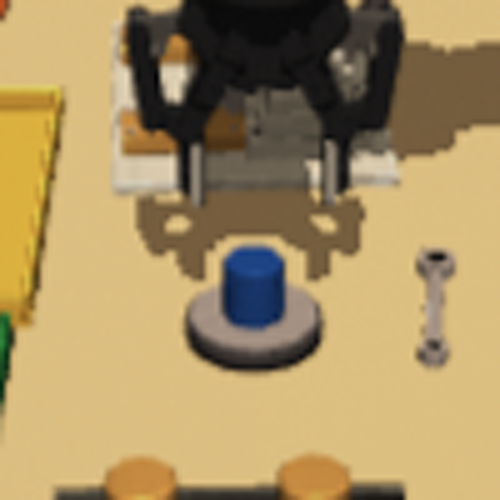

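View pics/top2.png

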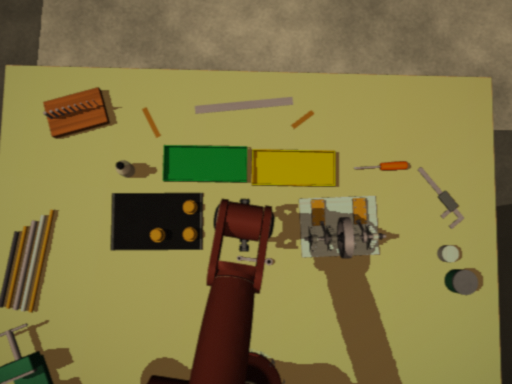

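servo_tool(deltas=[[[60,0,0,0,0],[60,0,0,0,0]]])

```text
time: 2.33
tool_pos: [0.4651, 0.0102, 0.1044]
tool_rot: [0.0, 0.707, 0.707, 0.0]
contact_force: [0.3, -0.1, -0.6]
gripper_width: 0.703
```

servo_tool(deltas=[[[60,5,-10.5,-10,0],[60,5,-10.5,-30,0],[60,5,-10.5,-50,0],[60,5,-10.5,-50,0],[60,5,-10.5,-50,0]]])

```text
time: 2.95
tool_pos: [0.4704, -0.0008, 0.0544]
tool_rot: [0.0, 0.707, 0.707, 0.0]
contact_force: [-0.4, 0.2, 0.1]
gripper_width: 0.702
```

```bash
python3 - <<'E'
from h import *
s=state();print(s["tool_pos"],s["contact_force"])
for n in ["side"]:
    f=grab_frame(n);cv2.imwrite(f"pics/{n}3.png",f[:,:,::-1])
    p=proj(n,[.47,0,.05]);crop(n,f,p[0],p[1],50,5,f"{n}3c")
E
```

```text
[ 0.47036477 -0.00082658  0.05438986] [-0.3694721   0.20676204  0.13569438]
```

View pics/side3c.png

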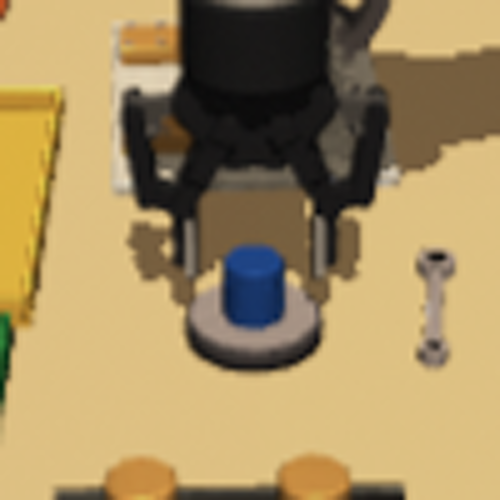

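servo_tool(deltas=[[[60,0,0,-10,0],[60,0,0,-16,0],[60,0,0,-16,0],[10,0,0,-16,0],[10,0,0,-16,0]]])

```text
time: 3.62
tool_pos: [0.4705, -0.0005, 0.0388]
tool_rot: [0.0, 0.707, 0.707, 0.0]
contact_force: [0.7, -0.0, 0.5]
gripper_width: 0.371
```

servo_tool(deltas=[[[10,0,0,0,0],[10,0,0,0,0],[10,0,0,0,0]]])

```text
time: 4.0
tool_pos: [0.4705, -0.0005, 0.0387]
tool_rot: [0.0, 0.707, 0.707, 0.0]
contact_force: [0.1, 0.1, 4.0]
gripper_width: 0.371
```

servo_tool(deltas=[[[10,0,0,15,0],[10,0,0,40,0],[10,0,30,45,0],[10,0,60,45,0],[10,0,87,45,0]]])

```text
time: 4.62
tool_pos: [0.4699, 0.0874, 0.0839]
tool_rot: [0.0, 0.707, 0.707, 0.0]
contact_force: [-1.1, 0.2, -0.8]
gripper_width: 0.371
```

servo_tool(deltas=[[[10,0,0,0,0],[10,0,0,-20,0],[10,0,0,-40,0],[10,0,0,-50,0],[10,0,0,-54,0]]])

```text
time: 5.25
tool_pos: [0.4698, 0.086, 0.0288]
tool_rot: [-0.0, 0.707, 0.707, -0.0]
contact_force: [-0.1, -0.4, -0.3]
gripper_width: 0.366
```

servo_tool(deltas=[[[10,0,0,0,0],[10,0,0,-2,0],[10,0,0,-4,0]]])

```text
time: 5.62
tool_pos: [0.4704, 0.0866, 0.0256]
tool_rot: [0.0, 0.707, 0.707, 0.0]
contact_force: [0.2, -0.5, 0.2]
gripper_width: 0.37
```

```bash
python3 - <<'E'
from h import *
s=state();print(s["tool_pos"],s["contact_force"])
for n in ["side"]:
    f=grab_frame(n);cv2.imwrite(f"pics/{n}4.png",f[:,:,::-1])
    p=proj(n,[.47,0.04,.05]);crop(n,f,p[0],p[1],50,6,f"{n}4c")
E
```

```text
[0.47044571 0.08657395 0.02558519] [ 0.17677372 -0.50272985  0.16505535]
```

View pics/side4c.png

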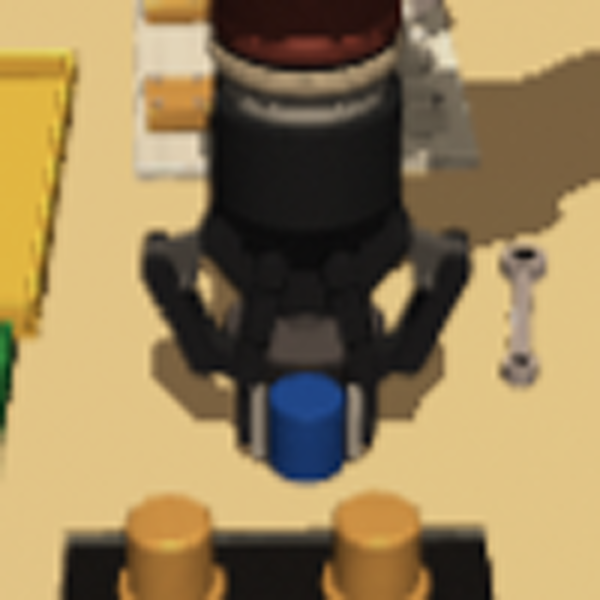

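servo_tool(deltas=[[[10,0,0,-1,0],[10,0,0,-1,0],[10,0,0,-1,0]]])

```text
time: 6.05
tool_pos: [0.4701, 0.0866, 0.0246]
tool_rot: [-0.0, 0.707, 0.707, -0.0]
contact_force: [-3.2, -0.2, 5.4]
gripper_width: 0.373
```

Contact. Release and lift.

servo_tool(deltas=[[[48,0,0,0,0],[48,0,0,0,0],[55,0,0,0,0],[55,0,0,5,0],[55,0,0,30,0]]])

```text
time: 6.68
tool_pos: [0.4684, 0.0865, 0.053]
tool_rot: [-0.001, 0.707, 0.707, -0.001]
contact_force: [0.5, -0.1, -0.1]
gripper_width: 0.644
```

servo_tool(deltas=[[[60,0,0,40,0],[60,-20,60,80,0],[60,-50,120,100,0],[60,-50,180,100,0],[60,-50,180,100,0]]])

```text
time: 7.3
tool_pos: [0.4196, 0.2695, 0.1556]
tool_rot: [0.0, 0.706, 0.709, 0.001]
contact_force: [-0.1, -0.9, 0.5]
gripper_width: 0.7
```

```bash
python3 - <<'E'
from h import *
s=state();print(s["tool_pos"],s["contact_force"])
for n in C:
    f=grab_frame(n);cv2.imwrite(f"pics/{n}5.png",f[:,:,::-1])
    p=proj(n,[.47,0.04,.05]);crop(n,f,p[0],p[1],50,6,f"{n}5c")
E
```

```text
[0.41958224 0.26950169 0.15559222] [-0.0954826  -0.94973345  0.51053476]
```

View pics/side5.png

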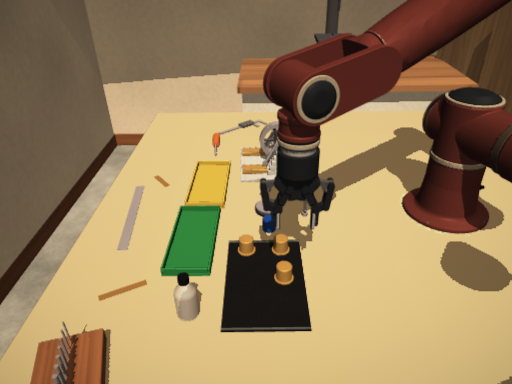

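View pics/top5c.png

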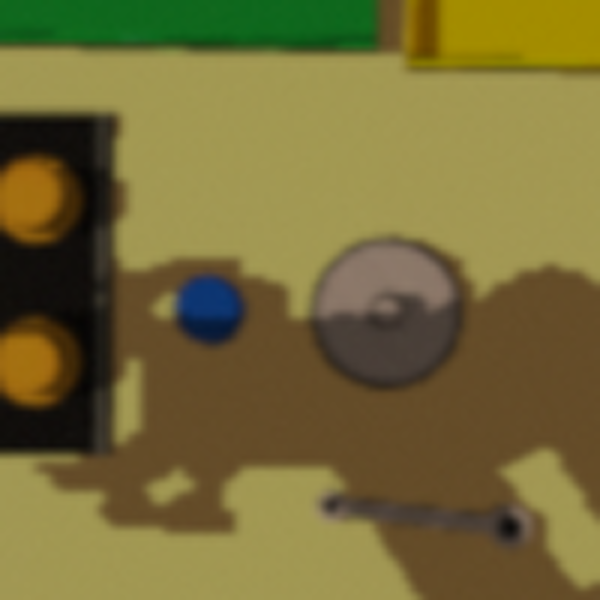

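View pics/side5c.png

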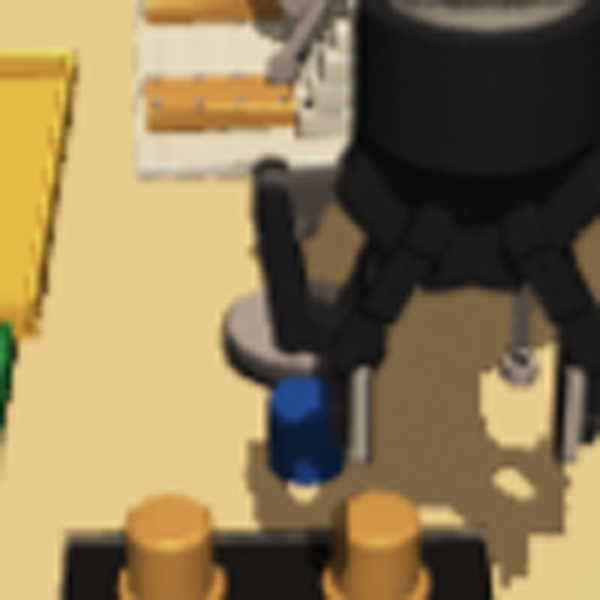

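```bash
python3 - <<'E'
from h import *
ims={n:cv2.imread(f"pics/{n}5.png")[:,:,::-1].copy() for n in C}
p=proj("top",[.47,0.04,.05]);o=np.array([int(p[0])-50,int(p[1])-50])
pt=lambda a:(np.array(a)+.5)/6-.5+o
print('base',toplane("top",*pt((388,313)),.0115),'tip',toplane("top",*pt((387,303)),.034))
print('cover',toplane("top",*pt((210,309)),.034))
# trays
for n,lo,hi in(("green",(50,120,20),(80,255,255)),("yel",(22,215,60),(30,255,255))):
    h=cv2.cvtColor(cv2.imread("pics/top0.png"),cv2.COLOR_BGR2HSV);m=cv2.inRange(h,lo,hi);m[:130]=0;m[200:]=0
    k,l,s,c=cv2.connectedComponentsWithStats(m);i=1+np.argmax(s[1:,4])
    r=cv2.minAreaRect(np.argwhere(l==i)[:,::-1].astype(np.float32));b=cv2.boxPoints(r)
    print(n,r,[toplane("top",*q,.02)[:2].round(3) for q in b])
# base outline fit in initial side image
ims0={n:cv2.imread(f"pics/{n}0.png")[:,:,::-1].copy() for n in C}
crop("side",ims0["side"],268,205,25,12,"g0")
q=proj("side",[.47,0,.014]);print(q)
img=ims0["side"].copy()
for n in ["side","top"]:
    im=cv2.resize(ims0[n],None,fx=6,fy=6,interpolation=2)
    for z in(0,.014):
        P=np.array([proj(n,x) for x in circ(.470,-.0005,z,.037)]);cv2.polylines(im,[((P+.5)*6-.5).round().astype(np.int32)],True,(255,0,0),1)
    P=np.array([proj(n,x) for x in circ(.470,-.0005,.048,.0165)]);cv2.polylines(im,[((P+.5)*6-.5).round().astype(np.int32)],True,(0,255,0),1)
    c=proj(n,[.47,0,.02]).astype(int)*6
    cv2.imwrite(f"pics/ov_{n}.png",im[c[1]-150:c[1]+150,c[0]-150:c[0]+150,::-1])
a=cv2.imread("pics/ov_side.png");b=cv2.imread("pics/ov_top.png");cv2.imwrite("pics/ov.png",np.hstack([a,b]))
E
```

```text
base [ 0.46900065 -0.00098915  0.0115    ] tip [ 4.72855522e-01 -3.45559244e-04  3.40000000e-02]
cover [0.4684682  0.08533113 0.034     ]
green ((204.70452880859375, 163.11436462402344), (83.14825439453125, 35.40823745727539), 0.9093804955482483) [array([0.599, 0.254]), array([0.705, 0.256]), array([0.706, 0.008]), array([0.6  , 0.008])]
yel ((293.5, 167.49998474121094), (82.99998474121094, 34.99999237060547), -0.0) [array([ 0.59, -0.01]), array([ 0.695, -0.008]), array([ 0.7  , -0.257]), array([ 0.594, -0.257])]
[268.81893462 205.22288889]
```

View pics/ov.png

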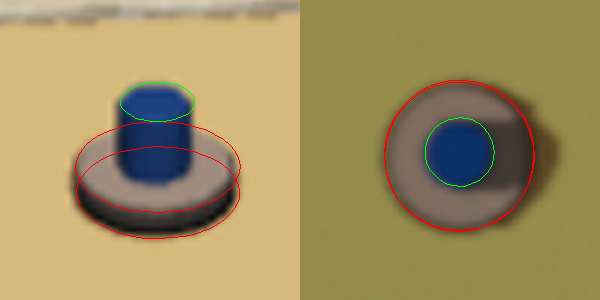

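servo_tool(deltas=[[[60,10,-1,-40,0],[60,20,-2.5,-80,0],[60,20,-2.5,-95,0],[60,20,-2.5,-95,0]]])

```text
time: 7.9
tool_pos: [0.4392, 0.2628, 0.058]
tool_rot: [-0.001, 0.708, 0.707, -0.002]
contact_force: [-0.2, -0.6, -0.5]
gripper_width: 0.703
```

```bash
cat > look.py <<'E'
import sys
from h import *
tag,x,y,z=sys.argv[1],*map(float,sys.argv[2:5]);r=int(sys.argv[5]) if len(sys.argv)>5 else 40
s=state();print(s["tool_pos"].round(4),s["contact_force"].round(1),s["time"])
o=[]
for n in C:
    f=grab_frame(n);cv2.imwrite(f"pics/{n}_{tag}.png",f[:,:,::-1])
    p=proj(n,[x,y,z]);u,v=int(p[0]),int(p[1]);print(n,'crop origin',u-r,v-r,'scale',400//(2*r))
    c=f[max(0,v-r):v+r,max(0,u-r):u+r];o.append(cv2.resize(c,(400,400),interpolation=2))
cv2.imwrite(f"pics/{tag}.png",np.hstack(o)[:,:,::-1])
E
python3 look.py p1 .44 .267 .04
```

```text
[0.4392 0.2628 0.058 ] [-0.2 -0.6 -0.5] 7.9
side crop origin 243 224 scale 5
top crop origin 115 193 scale 5
```

View pics/p1.png

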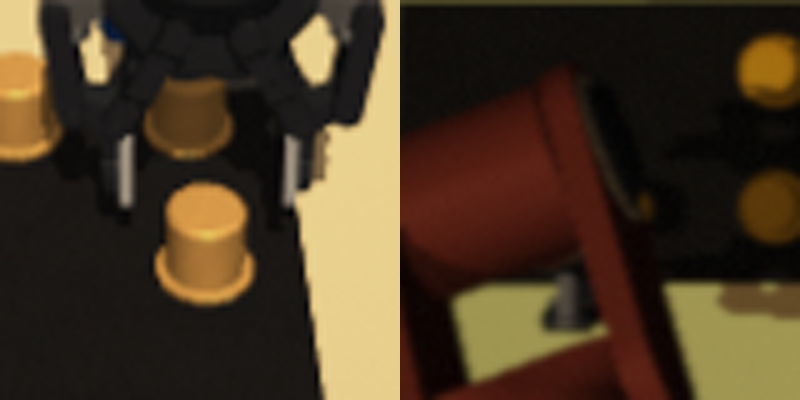

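servo_tool(deltas=[[[60,0,4,-10,0],[60,0,4,-20,0],[60,0,4,-27,0],[60,0,4,-27,0],[10,0,4,-27,0]]])

```text
time: 8.62
tool_pos: [0.4401, 0.2681, 0.0322]
tool_rot: [0.0, 0.707, 0.707, 0.0]
contact_force: [-0.1, -0.5, -1.1]
gripper_width: 0.502
```

servo_tool(deltas=[[[10,0,0,0,0],[10,0,0,0,0],[10,0,0,0,0],[10,0,0,0,0]]])

```text
time: 9.12
tool_pos: [0.4406, 0.2683, 0.0328]
tool_rot: [0.0, 0.707, 0.707, 0.001]
contact_force: [0.1, -0.5, 3.7]
gripper_width: 0.382
```

servo_tool(deltas=[[[10,0,0,30,0],[10,5,-30,70,0],[10,12,-90,75,0],[10,20,-150,75,0],[10,30,-210,75,0]]])

```text
time: 9.75
tool_pos: [0.4692, 0.0564, 0.1065]
tool_rot: [-0.0, 0.707, 0.707, -0.0]
contact_force: [0.3, 0.4, -1.5]
gripper_width: 0.382
```

servo_tool(deltas=[[[10,0,-58,0,0],[10,0,-58,0,0],[10,0,-58,-20,0],[10,0,-58,-30,0],[10,0,-58,-30,0]]])

```text
time: 10.38
tool_pos: [0.4687, 0.001, 0.0756]
tool_rot: [-0.001, 0.707, 0.708, -0.001]
contact_force: [0.3, -0.5, -1.2]
gripper_width: 0.38
```

```bash
python3 look.py g1 .47 0 .04
```

```text
[0.4687 0.001  0.0756] [ 0.3 -0.5 -1.2] 10.375
side crop origin 228 157 scale 5
top crop origin 207 184 scale 5
```

View pics/g1.png

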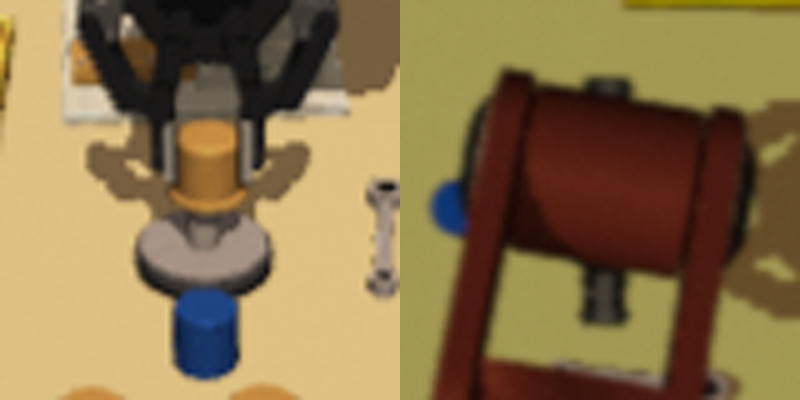

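```bash
cat > fitg.py <<'E'
from h import *
im=cv2.imread("pics/side0.png")[:,:,::-1].copy()
h=cv2.cvtColor(im,cv2.COLOR_RGB2HSV)
print(h[205,250:288].tolist()[::4])
# base mask: not bench color (sat) -> sat<90 or blue or dark
b=((h[...,1]<85)|(h[...,2]<100)|((h[...,0]>90)&(h[...,0]<135))).astype(np.uint8)
off=(250,186,38,32);u0,v0,w,hh=off
m=b[v0:v0+hh,u0:u0+w].astype(float)
def f(p):
    x,y=p/100
    return ((rmask("side",baseparts(x,y,0)+coverparts(x+p[2]/100 if len(p)>2 else x,y,.014),off)-m)**2).sum()
p0=np.array([47.,0]);r=minimize(f,p0,method='Nelder-Mead',options=dict(initial_simplex=[[47,0],[47.5,0],[47,.6]],xatol=.005,fatol=.01));print('base+cover side',r.x*10,r.fun,m.sum())
E
python3 fitg.py; python3 - <<'E'
from h import *
im=cv2.imread("pics/side_g1.png")[:,:,::-1].copy()
cap=((5,110,60),(25,255,255))
print(fitmask("side",im,capparts,[.4687,0],(228+31,157+22,24,24),*cap,.0756-.0295))
print(fitmask("side",im,coverparts,[.47,.086],(228+32,157+56,20,24),(100,80,25),(135,255,255),0))
E
```

```text
[[20, 107, 213], [20, 106, 214], [12, 52, 161], [6, 26, 98], [109, 197, 93], [109, 197, 97], [111, 77, 80], [12, 53, 160], [20, 104, 170], [21, 106, 214]]
base+cover side [471.77035227  -1.61847317] 19.56995001922337 494.0
(array([469.67437286,   0.63834   ]), np.float64(74.91520184544406), np.float64(320.0))
(array([471.51171977,  84.77979921]), np.float64(20.50539023452518), np.float64(195.0))
```

servo_tool(deltas=[[[10,1.5,-1,-5,0],[10,1.5,-1,-10,0],[10,1.5,-1,-10,0],[10,1.5,-1,-10,0]]])

```text
time: 10.98
tool_pos: [0.4715, -0.001, 0.0672]
tool_rot: [0.0, 0.707, 0.707, -0.0]
contact_force: [-0.0, 0.2, -1.2]
gripper_width: 0.38
```

servo_tool(deltas=[[[10,0,0,-1.5,0],[10,0,0,-3,0],[10,0,0,-4,0],[10,0,0,-4,0]]])

```text
time: 11.48
tool_pos: [0.4714, -0.0009, 0.063]
tool_rot: [-0.0, 0.707, 0.707, -0.0]
contact_force: [-0.3, 0.1, -2.2]
gripper_width: 0.385
```

servo_tool(deltas=[[[10,-0.8,0.4,0,0],[10,-0.8,0.4,-1.5,0],[10,-0.8,0.4,-3,0],[10,-0.8,0.4,-3,0]]])

```text
time: 11.98
tool_pos: [0.4706, -0.0005, 0.06]
tool_rot: [-0.0, 0.707, 0.707, -0.0]
contact_force: [-0.9, 0.6, -0.6]
gripper_width: 0.379
```

servo_tool(deltas=[[[10,0,0,-1.5,0],[10,0,0,-3,0],[10,0,0,-3,0]]])

```text
time: 12.35
tool_pos: [0.4708, -0.0004, 0.057]
tool_rot: [-0.0, 0.707, 0.707, 0.0]
contact_force: [1.2, 1.3, -2.4]
gripper_width: 0.383
```

servo_tool(deltas=[[[10,0,0,-1,0],[10,0,0,-2,0],[10,0,0,-2,0]]])

```text
time: 12.72
tool_pos: [0.4708, -0.0004, 0.0552]
tool_rot: [0.0, 0.707, 0.707, 0.0]
contact_force: [0.8, 1.6, -0.5]
gripper_width: 0.383
```

servo_tool(deltas=[[[10,0,0,-1,0],[10,0,0,-2,0],[10,0,0,-2,0]]])

```text
time: 13.1
tool_pos: [0.4708, -0.0004, 0.0531]
tool_rot: [0.0, 0.707, 0.707, 0.0]
contact_force: [0.6, 2.6, -0.1]
gripper_width: 0.376
```

servo_tool(deltas=[[[10,0,0,-1,0],[10,0,0,-2,0],[10,0,0,-2,0]]])

```text
time: 13.48
tool_pos: [0.4708, -0.0004, 0.0511]
tool_rot: [0.0, 0.707, 0.707, 0.0]
contact_force: [1.1, 3.0, 0.6]
gripper_width: 0.378
```

servo_tool(deltas=[[[10,0,0,-1,0],[10,0,0,-2,0],[10,0,0,-2,0]]])

```text
time: 13.85
tool_pos: [0.4708, -0.0005, 0.0493]
tool_rot: [-0.0, 0.707, 0.707, 0.0]
contact_force: [-0.1, 3.7, 2.6]
gripper_width: 0.384
```

servo_tool(deltas=[[[10,0,0.8,0,0],[10,0,0.8,0,0]]])

```text
time: 14.1
tool_pos: [0.4709, -0.0002, 0.0494]
tool_rot: [0.001, 0.707, 0.707, -0.0]
contact_force: [0.7, -0.7, 3.1]
gripper_width: 0.378
```

servo_tool(deltas=[[[10,0,0,-1,0],[10,0,0,-2,0],[10,0,0,-2,0]]])

```text
time: 14.48
tool_pos: [0.471, -0.0003, 0.0492]
tool_rot: [-0.0, 0.707, 0.707, -0.001]
contact_force: [-7.0, 1.2, 15.9]
gripper_width: 0.38
```

servo_tool(deltas=[[[10,0,0,1.5,0],[10,0,0,1.5,0]]])

```text
time: 14.72
tool_pos: [0.4709, -0.0002, 0.0493]
tool_rot: [0.0, 0.707, 0.707, -0.0]
contact_force: [-1.6, -0.1, 8.5]
gripper_width: 0.378
```

```bash
python3 look.py g2 .47 0 .04 25; python3 - <<'E'
from h import *
im=cv2.imread("pics/side_g2.png")[:,:,::-1].copy();im=cv2.resize(im,None,fx=10,fy=10,interpolation=2)
for dz,col in((0,(255,0,0)),(.006,(0,255,0))):
    for c in ((.4708+.0012,-.0015,.014+dz,.021),):
        P=np.array([proj("side",x) for x in circ(*c)]);cv2.polylines(im,[((P+.5)*10-.5).round().astype(np.int32)],True,col,1)
c=(proj("side",[.47,0,.03])*10).astype(int)
cv2.imwrite("pics/g2o.png",im[c[1]-250:c[1]+250,c[0]-250:c[0]+250,::-1])
E
```

```text
[ 4.709e-01 -2.000e-04  4.930e-02] [-1.6 -0.1  8.5] 14.725
side crop origin 243 172 scale 8
top crop origin 222 199 scale 8
```

View pics/g2o.png

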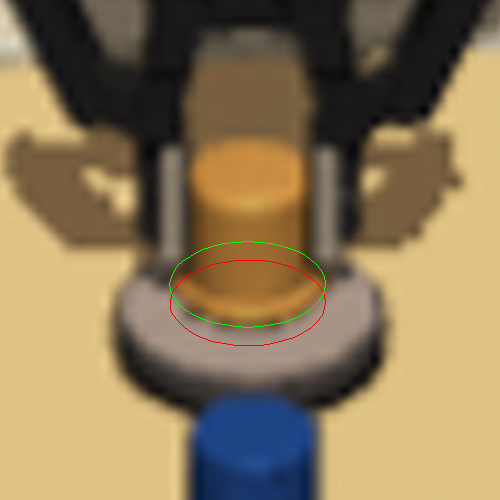

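servo_tool(deltas=[[[10,0,0,15,0],[10,0,0,40,0],[10,50,-10,45,0],[10,100,-30,45,0],[10,150,-48,45,0]]])

```text
time: 15.45
tool_pos: [0.6216, -0.0485, 0.0938]
tool_rot: [-0.0, 0.707, 0.707, -0.001]
contact_force: [-0.1, 0.0, -1.6]
gripper_width: 0.382
```

servo_tool(deltas=[[[10,26,-2,0,0],[10,26,-2,-10,0],[10,26,-2,-25,0],[10,26,-2,-25,0],[10,26,-2,-25,0]]])

```text
time: 16.08
tool_pos: [0.6457, -0.0495, 0.0682]
tool_rot: [-0.0, 0.707, 0.707, -0.0]
contact_force: [0.9, 0.8, -0.8]
gripper_width: 0.382
```

```bash
python3 look.py y1 .646 -.07 .03 50
```

```text
[ 0.6457 -0.0495  0.0682] [ 0.9  0.8 -0.8] 16.075
side crop origin 156 137 scale 4
top crop origin 222 116 scale 4
```

View pics/y1.png

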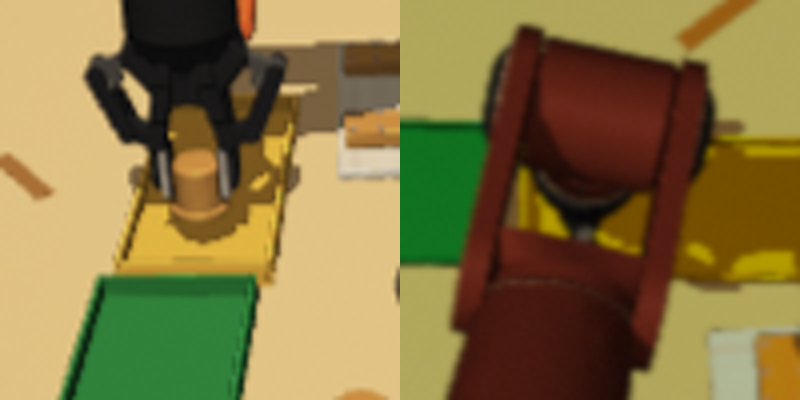

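Cap is over the near end of the yellow tray. TCP 68.2, needs 33.5 at seating.

servo_tool(deltas=[[[10,0,0,-10,0],[10,0,0,-20,0],[10,0,0,-28,0],[10,0,0,-32,0],[10,0,0,-32,0]]])

```text
time: 16.8
tool_pos: [0.6464, -0.0497, 0.036]
tool_rot: [-0.0, 0.707, 0.707, -0.0]
contact_force: [0.0, -0.6, -1.7]
gripper_width: 0.383
```

servo_tool(deltas=[[[10,0,0,-1,0],[10,0,0,-2,0],[10,0,0,-2,0]]])

```text
time: 17.18
tool_pos: [0.6468, -0.0497, 0.0348]
tool_rot: [0.0, 0.707, 0.707, 0.0]
contact_force: [-0.5, -0.2, -1.7]
gripper_width: 0.377
```

servo_tool(deltas=[[[10,0,0,-1,0],[10,0,0,-1.5,0],[10,0,0,-1.5,0]]])

```text
time: 17.55
tool_pos: [0.6469, -0.0498, 0.0338]
tool_rot: [0.0, 0.707, 0.707, 0.0]
contact_force: [-2.1, 0.6, 3.6]
gripper_width: 0.378
```

servo_tool(deltas=[[[46,0,0,0,0],[46,0,0,0,0],[50,0,0,0,0],[50,0,0,20,0],[50,0,0,50,0]]])

```text
time: 18.18
tool_pos: [0.6461, -0.0497, 0.0836]
tool_rot: [-0.001, 0.707, 0.707, -0.0]
contact_force: [0.8, 0.0, 0.7]
gripper_width: 0.585
```

servo_tool(deltas=[[[60,-30,40,40,0],[60,-70,80,60,0],[60,-110,120,70,0],[60,-150,170,70,0],[60,-190,210,70,0]]])

```text
time: 18.8
tool_pos: [0.456, 0.1617, 0.1552]
tool_rot: [0.001, 0.707, 0.707, 0.002]
contact_force: [0.9, 0.8, 0.7]
gripper_width: 0.702
```

```bash
python3 look.py m2 .47 .15 .03 100
```

```text
[0.456  0.1617 0.1552] [0.9 0.8 0.7] 18.8
side crop origin 169 134 scale 2
top crop origin 96 124 scale 2
```

View pics/m2.png

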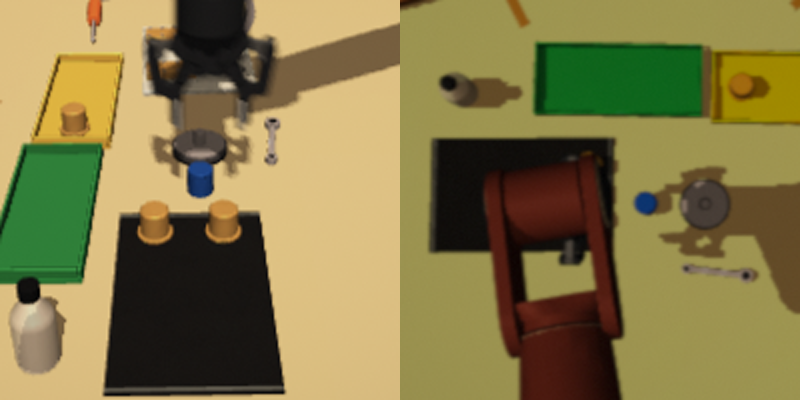

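servo_tool(deltas=[[[60,-8,8,-40,0],[60,-13,12,-80,0],[60,-13,12,-95,0],[60,-13,12,-95,0],[60,-13,12,-95,0]]])

```text
time: 19.52
tool_pos: [0.4455, 0.1723, 0.0602]
tool_rot: [0.001, 0.707, 0.707, 0.001]
contact_force: [0.3, 0.4, 0.8]
gripper_width: 0.7
```

```bash
python3 look.py p2 .443 .173 .04; python3 - <<'E'
from h import *
im=cv2.imread("pics/side_p2.png")[:,:,::-1].copy()
c=proj("side",[.443,.173,.02]).astype(int)
print(fitmask("side",im,capparts,[.443,.173],(int(c[0])-13,int(c[1])-14,26,28),(5,120,40),(25,255,255),.003))
E
```

```text
[0.4455 0.1723 0.0602] [0.3 0.4 0.8] 19.525
side crop origin 240 197 scale 5
top crop origin 147 193 scale 5
(array([444.20292139, 173.1349709 ]), np.float64(42.4317877739331), np.float64(370.0))
```

View pics/p2.png

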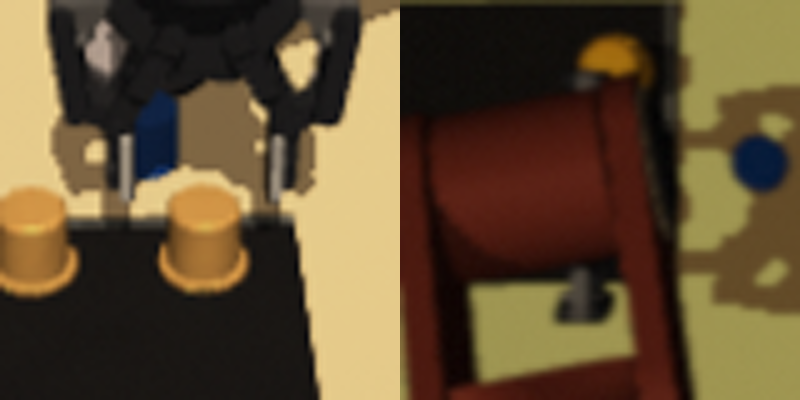

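servo_tool(deltas=[[[60,-2,1.7,-10,0],[60,-2,1.7,-20,0],[60,-2,1.7,-28,0],[60,-2,1.7,-28,0],[10,-2,1.7,-28,0]]])

```text
time: 20.25
tool_pos: [0.4418, 0.174, 0.0301]
tool_rot: [-0.0, 0.707, 0.707, -0.0]
contact_force: [-0.3, -0.0, -0.1]
gripper_width: 0.505
```

servo_tool(deltas=[[[10,0,0,0,0],[10,0,0,0,0],[10,0,0,0,0],[10,0,0,0,0]]])

```text
time: 20.75
tool_pos: [0.4424, 0.1741, 0.0308]
tool_rot: [0.0, 0.707, 0.707, 0.001]
contact_force: [0.9, 0.2, 3.7]
gripper_width: 0.373
```

servo_tool(deltas=[[[10,0,0,30,0],[10,5,0,65,0],[10,12,-50,70,0],[10,20,-110,70,0],[10,27,-174,65,0]]])

```text
time: 21.38
tool_pos: [0.4681, 0.0007, 0.095]
tool_rot: [-0.0, 0.707, 0.708, 0.0]
contact_force: [1.0, 0.6, -2.0]
gripper_width: 0.377
```

servo_tool(deltas=[[[10,0,0,0,0],[10,0,0,-10,0],[10,0,0,-25,0],[10,0,0,-25,0],[10,0,0,-25,0]]])

```text
time: 22.0
tool_pos: [0.4682, 0.0028, 0.0699]
tool_rot: [-0.0, 0.707, 0.708, -0.0]
contact_force: [0.5, 1.0, -0.2]
gripper_width: 0.374
```

servo_tool(deltas=[[[10,2.6,-3,0,0],[10,2.6,-3,-3,0],[10,2.6,-3,-6,0],[10,2.6,-3,-6,0],[10,2.6,-3,-6,0]]])

```text
time: 22.62
tool_pos: [0.471, -0.001, 0.0643]
tool_rot: [-0.0, 0.707, 0.707, -0.0]
contact_force: [0.3, 0.1, -1.7]
gripper_width: 0.374
```

```bash
python3 look.py g3 .47 0 .04 25
```

```text
[ 0.471  -0.001   0.0643] [ 0.3  0.1 -1.7] 22.625
side crop origin 243 172 scale 8
top crop origin 222 199 scale 8
```

View pics/g3.png

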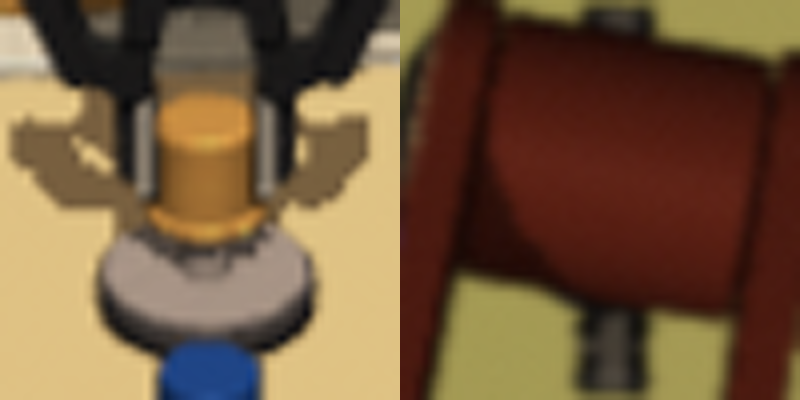

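Well aligned; shift y +0.6 and go down in small steps.

servo_tool(deltas=[[[10,0,0.7,-1,0],[10,0,0.7,-2,0],[10,0,0.7,-3,0],[10,0,0.7,-4,0],[10,0,0.7,-4,0]]])

```text
time: 23.35
tool_pos: [0.471, -0.0003, 0.0602]
tool_rot: [-0.0, 0.707, 0.707, -0.0]
contact_force: [-0.0, 1.0, -1.8]
gripper_width: 0.373
```

servo_tool(deltas=[[[10,0,0,-1,0],[10,0,0,-2,0],[10,0,0,-3,0],[10,0,0,-3,0]]])

```text
time: 23.85
tool_pos: [0.471, -0.0003, 0.0572]
tool_rot: [-0.0, 0.707, 0.707, -0.0]
contact_force: [0.1, 0.4, -2.0]
gripper_width: 0.376
```

servo_tool(deltas=[[[10,0,0,-1,0],[10,0,0,-2,0],[10,0,0,-3,0],[10,0,0,-3,0]]])

```text
time: 24.35
tool_pos: [0.471, -0.0003, 0.0541]
tool_rot: [-0.0, 0.707, 0.707, -0.0]
contact_force: [-0.7, 0.5, -2.3]
gripper_width: 0.371
```

servo_tool(deltas=[[[10,0,0,-1,0],[10,0,0,-2,0],[10,0,0,-2,0]]])

```text
time: 24.72
tool_pos: [0.471, -0.0003, 0.0522]
tool_rot: [-0.0, 0.707, 0.707, -0.0]
contact_force: [0.5, 0.1, -1.8]
gripper_width: 0.375
```

servo_tool(deltas=[[[10,0,0,-1,0],[10,0,0,-2,0],[10,0,0,-2,0]]])

```text
time: 25.1
tool_pos: [0.471, -0.0003, 0.0502]
tool_rot: [-0.0, 0.707, 0.707, -0.0]
contact_force: [-0.5, 1.2, -1.6]
gripper_width: 0.372
```

servo_tool(deltas=[[[10,0,0,-1,0],[10,0,0,-2,0],[10,0,0,-2,0]]])

```text
time: 25.48
tool_pos: [0.471, -0.0003, 0.0482]
tool_rot: [-0.0, 0.707, 0.707, -0.0]
contact_force: [0.1, 0.5, -2.0]
gripper_width: 0.377
```

servo_tool(deltas=[[[10,0,0,-1,0],[10,0,0,-2,0],[10,0,0,-2,0]]])

```text
time: 25.85
tool_pos: [0.4712, -0.0003, 0.0471]
tool_rot: [-0.0, 0.707, 0.707, -0.0]
contact_force: [-4.4, 1.4, 4.7]
gripper_width: 0.372
```

servo_tool(deltas=[[[10,0,0,-0.5,0],[10,0,0,-1,0]]])

```text
time: 26.1
tool_pos: [0.4713, -0.0003, 0.047]
tool_rot: [-0.0, 0.707, 0.707, -0.0]
contact_force: [-6.9, 1.2, 14.7]
gripper_width: 0.367
```

```bash
python3 look.py g4 .47 0 .04 25
```

```text
[ 4.713e-01 -3.000e-04  4.700e-02] [-6.9  1.2 14.7] 26.1
side crop origin 243 172 scale 8
top crop origin 222 199 scale 8
```

View pics/g4.png

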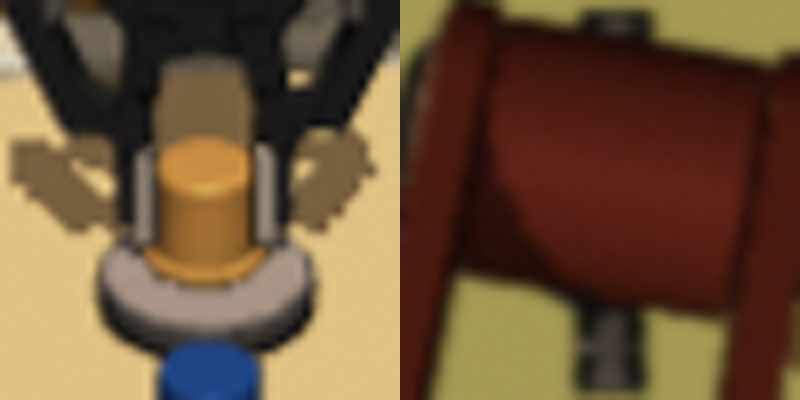

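```bash
python3 - <<'E'
from h import *
out=[]
for t in("g2","g4"):
    im=cv2.imread(f"pics/side_{t}.png")[:,:,::-1].copy();c=proj("side",[.47,0,.03]).round().astype(int)
    cr=im[c[1]-20:c[1]+20,c[0]-20:c[0]+20];out.append(cv2.resize(cr,(400,400),interpolation=2))
    for z in (.014,.0155,.017,.0185,.020,.022):
        r=fitmask("side",im,capparts,[.472,-.001],(int(c[0])-13,int(c[1])-14,26,28),(5,120,60),(25,255,255),z)
        print(t,z,r)
cv2.imwrite("pics/cmp.png",np.hstack(out)[:,:,::-1])
E
```

```text
g2 0.014 (array([471.3295536 , -12.78666782]), np.float64(55.75663206459055), np.float64(276.0))
g2 0.0155 (array([470.94653434, -10.9385474 ]), np.float64(56.02251441753172), np.float64(276.0))
g2 0.017 (array([471.12067363,  -8.40270649]), np.float64(55.876370626682046), np.float64(276.0))
g2 0.0185 (array([471.49902097,  -5.92494362]), np.float64(55.27944636678201), np.float64(276.0))
g2 0.02 (array([471.32489014,  -3.64596558]), np.float64(55.42818915801615), np.float64(276.0))
g2 0.022 (array([471.25409019,  -0.77910203]), np.float64(55.218146866589784), np.float64(276.0))
g4 0.014 (array([471.30766356, -12.75415033]), np.float64(54.5679354094579), np.float64(273.0))
g4 0.0155 (array([471.28162346, -10.57710348]), np.float64(54.34094579008074), np.float64(273.0))
g4 0.017 (array([471.26121521,  -7.84560394]), np.float64(54.385436370626685), np.float64(273.0))
g4 0.0185 (array([471.28975248,  -6.25691867]), np.float64(54.17104190695886), np.float64(273.0))
g4 0.02 (array([471.50140774,  -3.70153505]), np.float64(53.54591311034218), np.float64(273.0))
g4 0.022 (array([471.43505096,  -0.83063889]), np.float64(53.282460592079964), np.float64(273.0))
```

View pics/cmp.png

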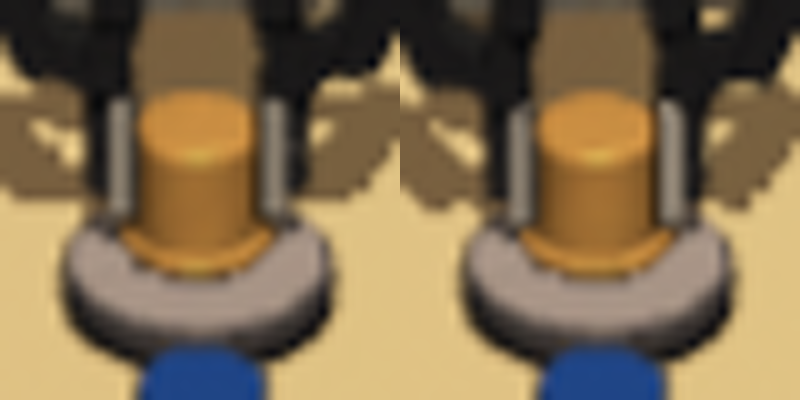

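servo_tool(deltas=[[[10,0,0,15,0],[10,0,0,50,0],[10,50,-30,60,0],[10,100,-65,60,0],[10,150,-95,60,0]]])

```text
time: 26.82
tool_pos: [0.623, -0.0968, 0.1064]
tool_rot: [0.001, 0.707, 0.707, 0.0]
contact_force: [0.6, -0.4, -1.0]
gripper_width: 0.375
```

servo_tool(deltas=[[[10,26,-17,0,0],[10,26,-17,-20,0],[10,26,-17,-40,0],[10,26,-17,-40,0],[10,26,-17,-40,0]]])

```text
time: 27.45
tool_pos: [0.6464, -0.1116, 0.065]
tool_rot: [-0.0, 0.707, 0.707, -0.0]
contact_force: [1.5, -0.0, -1.1]
gripper_width: 0.376
```

```bash
python3 look.py y2 .646 -.07 .03 50
```

```text
[ 0.6464 -0.1116  0.065 ] [ 1.5 -0.  -1.1] 27.45
side crop origin 156 137 scale 4
top crop origin 222 116 scale 4
```

View pics/y2.png

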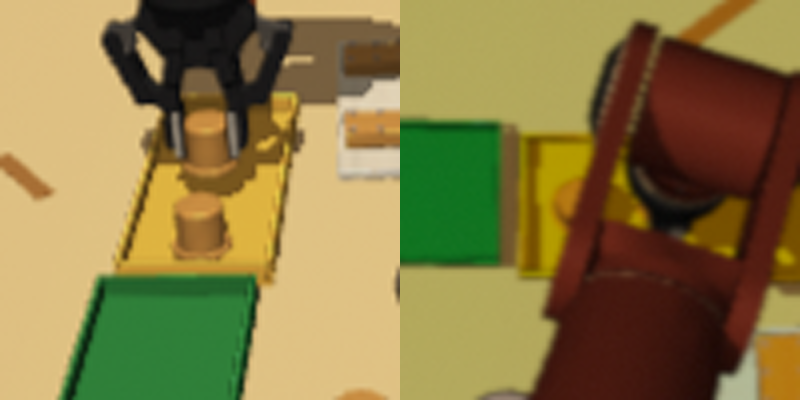

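servo_tool(deltas=[[[10,0,0,-10,0],[10,0,0,-20,0],[10,0,0,-27,0],[10,0,0,-31,0],[10,0,0,-31,0]]])

```text
time: 28.18
tool_pos: [0.6468, -0.1122, 0.0337]
tool_rot: [-0.0, 0.707, 0.707, -0.0]
contact_force: [0.3, 0.7, -1.7]
gripper_width: 0.378
```

servo_tool(deltas=[[[10,0,0,-1,0],[10,0,0,-2.5,0],[10,0,0,-2.5,0]]])

```text
time: 28.55
tool_pos: [0.6472, -0.1123, 0.0319]
tool_rot: [0.0, 0.707, 0.707, 0.0]
contact_force: [0.6, -0.5, -1.8]
gripper_width: 0.37
```

servo_tool(deltas=[[[10,0,0,-1,0],[10,0,0,-1,0]]])

```text
time: 28.8
tool_pos: [0.6473, -0.1123, 0.0319]
tool_rot: [0.0, 0.707, 0.707, -0.0]
contact_force: [-3.9, 0.5, 5.5]
gripper_width: 0.375
```

Contact on the tray floor. Release, lift, go back.

servo_tool(deltas=[[[46,0,0,0,0],[46,0,0,0,0],[50,0,0,0,0],[50,0,0,20,0],[50,0,0,60,0]]])

```text
time: 29.42
tool_pos: [0.6458, -0.1119, 0.0903]
tool_rot: [-0.002, 0.707, 0.707, -0.001]
contact_force: [0.6, -0.2, -0.2]
gripper_width: 0.583
```

servo_tool(deltas=[[[60,-15,55,40,0],[60,-35,110,60,0],[60,-60,160,60,0],[60,-90,215,60,0],[60,-120,265,60,0]]])

```text
time: 30.05
tool_pos: [0.5266, 0.1545, 0.1529]
tool_rot: [0.001, 0.707, 0.707, 0.001]
contact_force: [-0.1, 0.2, 0.6]
gripper_width: 0.703
```

```bash
python3 look.py m3 .5 .1 .03 100
```

```text
[0.5266 0.1545 0.1529] [-0.1  0.2  0.6] 30.05
side crop origin 156 122 scale 2
top crop origin 113 114 scale 2
```

View pics/m3.png

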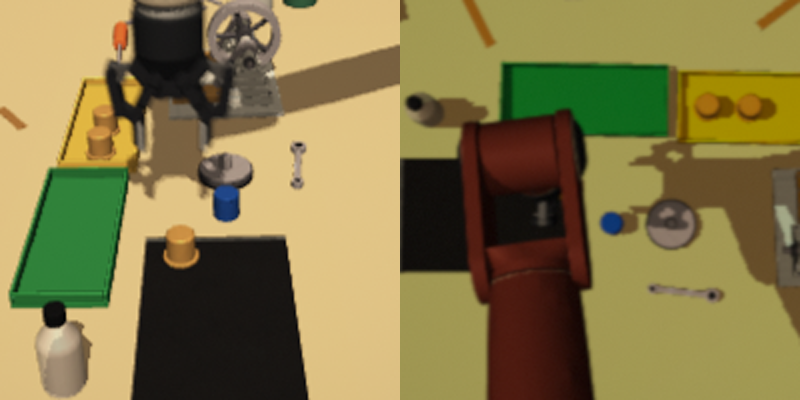

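servo_tool(deltas=[[[60,-3,10,-30,0],[60,-3,21,-70,0],[60,-3,21,-92,0],[60,-3,21,-92,0],[60,-3,21,-92,0]]])

```text
time: 30.78
tool_pos: [0.5255, 0.1735, 0.0606]
tool_rot: [0.001, 0.707, 0.707, 0.001]
contact_force: [0.2, -0.3, 0.8]
gripper_width: 0.708
```

```bash
python3 look.py p3 .523 .175 .04; python3 - <<'E'
from h import *
im=cv2.imread("pics/side_p3.png")[:,:,::-1].copy()
c=proj("side",[.523,.175,.02]).astype(int)
print(fitmask("side",im,capparts,[.523,.175],(int(c[0])-13,int(c[1])-14,26,28),(5,120,40),(25,255,255),.003))
E
```

```text
[0.5255 0.1735 0.0606] [ 0.2 -0.3  0.8] 30.775
side crop origin 206 197 scale 5
top crop origin 147 165 scale 5
(array([524.15515232, 175.41606569]), np.float64(38.78559015763168), np.float64(368.0))
```

View pics/p3.png

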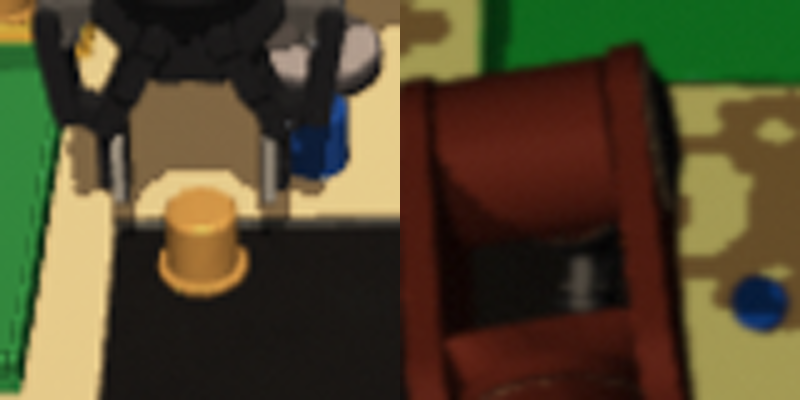

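servo_tool(deltas=[[[60,-2,2.5,-10,0],[60,-2,2.5,-20,0],[60,-2,2.5,-28,0],[60,-2,2.5,-28,0],[10,-2,2.5,-28,0]]])

```text
time: 31.5
tool_pos: [0.5222, 0.1762, 0.0308]
tool_rot: [0.0, 0.707, 0.707, -0.0]
contact_force: [0.7, -0.0, -0.0]
gripper_width: 0.505
```

servo_tool(deltas=[[[10,0,0,0,0],[10,0,0,0,0],[10,0,0,0,0],[10,0,0,0,0]]])

```text
time: 32.0
tool_pos: [0.5227, 0.1763, 0.0315]
tool_rot: [0.0, 0.707, 0.707, 0.001]
contact_force: [-0.9, 0.3, 3.6]
gripper_width: 0.372
```

servo_tool(deltas=[[[10,0,0,30,0],[10,-5,0,65,0],[10,-20,-50,70,0],[10,-40,-110,70,0],[10,-51,-170,65,0]]])

```text
time: 32.62
tool_pos: [0.4698, 0.0051, 0.0954]
tool_rot: [-0.0, 0.707, 0.708, -0.0]
contact_force: [1.2, -0.5, -1.2]
gripper_width: 0.374
```

servo_tool(deltas=[[[10,-2,-5,0,0],[10,-2,-5,-10,0],[10,-2,-5,-25,0],[10,-2,-5,-25,0],[10,-2,-5,-25,0]]])

```text
time: 33.25
tool_pos: [0.469, 0.002, 0.0704]
tool_rot: [-0.0, 0.707, 0.708, -0.0]
contact_force: [-0.3, 0.8, -1.7]
gripper_width: 0.374
```

servo_tool(deltas=[[[10,1.5,-1.5,0,0],[10,1.5,-1.5,-3,0],[10,1.5,-1.5,-6,0],[10,1.5,-1.5,-6,0],[10,1.5,-1.5,-6,0]]])

```text
time: 33.88
tool_pos: [0.4706, -0.0003, 0.0648]
tool_rot: [-0.0, 0.707, 0.707, -0.0]
contact_force: [0.0, 0.1, -1.6]
gripper_width: 0.373
```

```bash
python3 look.py g5 .47 0 .04 25
```

```text
[ 4.706e-01 -3.000e-04  6.480e-02] [ 0.   0.1 -1.6] 33.875
side crop origin 243 172 scale 8
top crop origin 222 199 scale 8
```

View pics/g5.png

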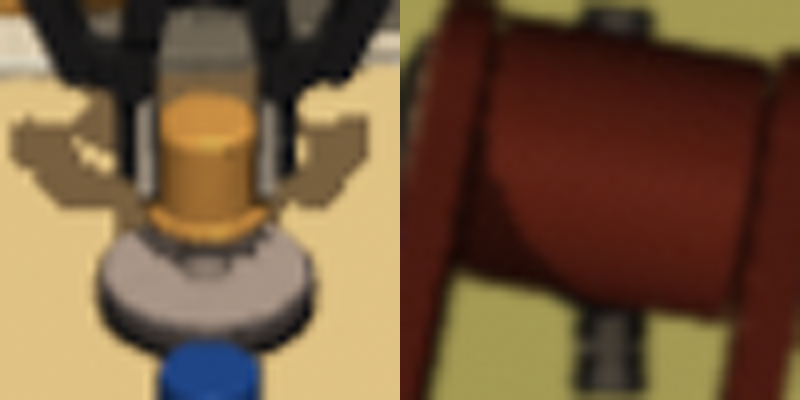

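servo_tool(deltas=[[[10,0.4,0,-1,0],[10,0.4,0,-2,0],[10,0.4,0,-3,0],[10,0.4,0,-4,0],[10,0.4,0,-4,0]]])

```text
time: 34.6
tool_pos: [0.4709, -0.0003, 0.0607]
tool_rot: [-0.0, 0.707, 0.707, -0.0]
contact_force: [0.0, 0.3, -1.6]
gripper_width: 0.372
```

servo_tool(deltas=[[[10,0,0,-1,0],[10,0,0,-2,0],[10,0,0,-3,0],[10,0,0,-3,0]]])

```text
time: 35.1
tool_pos: [0.471, -0.0001, 0.0577]
tool_rot: [-0.0, 0.707, 0.707, 0.0]
contact_force: [-0.3, 0.8, -1.3]
gripper_width: 0.372
```

servo_tool(deltas=[[[10,0,0,-1,0],[10,0,0,-2,0],[10,0,0,-3,0],[10,0,0,-3,0]]])

```text
time: 35.6
tool_pos: [0.4709, -0.0001, 0.0547]
tool_rot: [-0.0, 0.707, 0.707, 0.0]
contact_force: [-0.2, 2.3, -0.6]
gripper_width: 0.375
```

servo_tool(deltas=[[[10,0,0,-1,0],[10,0,0,-2,0],[10,0,0,-2,0]]])

```text
time: 35.98
tool_pos: [0.471, -0.0001, 0.0527]
tool_rot: [-0.0, 0.707, 0.707, 0.0]
contact_force: [-0.6, 3.6, 0.5]
gripper_width: 0.377
```

servo_tool(deltas=[[[10,0,0,-1,0],[10,0,0,-2,0],[10,0,0,-2,0]]])

```text
time: 36.35
tool_pos: [0.471, -0.0002, 0.0507]
tool_rot: [-0.0, 0.707, 0.707, 0.0]
contact_force: [-0.8, 4.5, -0.0]
gripper_width: 0.377
```

servo_tool(deltas=[[[10,0,0,-1,0],[10,0,0,-2,0],[10,0,0,-2,0]]])

```text
time: 36.72
tool_pos: [0.471, -0.0002, 0.0487]
tool_rot: [-0.0, 0.707, 0.707, 0.0]
contact_force: [-0.2, 5.1, 0.8]
gripper_width: 0.372
```

Side force +y of 5 N: ease by +0.9 mm in y, then go on.

servo_tool(deltas=[[[10,0,0.9,0,0],[10,0,0.9,0,0],[10,0,0.9,-1,0],[10,0,0.9,-1,0]]])

```text
time: 37.22
tool_pos: [0.4708, 0.0003, 0.0475]
tool_rot: [0.0, 0.707, 0.707, -0.0]
contact_force: [0.6, 1.0, -0.7]
gripper_width: 0.375
```

servo_tool(deltas=[[[10,0,0,-1,0],[10,0,0,-1,0]]])

```text
time: 37.48
tool_pos: [0.4708, 0.0005, 0.0466]
tool_rot: [-0.0, 0.707, 0.707, -0.0]
contact_force: [-0.0, -0.4, -1.1]
gripper_width: 0.379
```

servo_tool(deltas=[[[10,0,0,-1,0],[10,0,0,-1,0]]])

```text
time: 37.72
tool_pos: [0.4709, 0.0006, 0.0457]
tool_rot: [-0.0, 0.707, 0.707, -0.0]
contact_force: [-0.1, -0.0, -1.0]
gripper_width: 0.372
```

servo_tool(deltas=[[[10,0,0,-1,0],[10,0,0,-1,0]]])

```text
time: 37.98
tool_pos: [0.4709, 0.0006, 0.0447]
tool_rot: [-0.0, 0.707, 0.707, -0.0]
contact_force: [0.6, 0.5, -0.7]
gripper_width: 0.374
```

servo_tool(deltas=[[[10,0,0,-1,0],[10,0,0,-1,0]]])

```text
time: 38.22
tool_pos: [0.4709, 0.0006, 0.0437]
tool_rot: [-0.0, 0.707, 0.707, -0.0]
contact_force: [-0.3, 0.1, -2.0]
gripper_width: 0.374
```

servo_tool(deltas=[[[10,0,0,-1,0],[10,0,0,-1,0]]])

```text
time: 38.48
tool_pos: [0.4709, 0.0006, 0.0427]
tool_rot: [-0.0, 0.707, 0.707, -0.0]
contact_force: [-0.4, -0.6, -1.0]
gripper_width: 0.373
```

servo_tool(deltas=[[[10,0,0,-0.7,0],[10,0,0,-0.7,0]]])

```text
time: 38.72
tool_pos: [0.4711, 0.0006, 0.0425]
tool_rot: [-0.0, 0.707, 0.707, -0.0]
contact_force: [-1.3, 0.0, 2.8]
gripper_width: 0.378
```

```bash
python3 look.py g6 .47 0 .04 25
```

```text
[0.4711 0.0006 0.0425] [-1.3  0.   2.8] 38.725
side crop origin 243 172 scale 8
top crop origin 222 199 scale 8
```

View pics/g6.png

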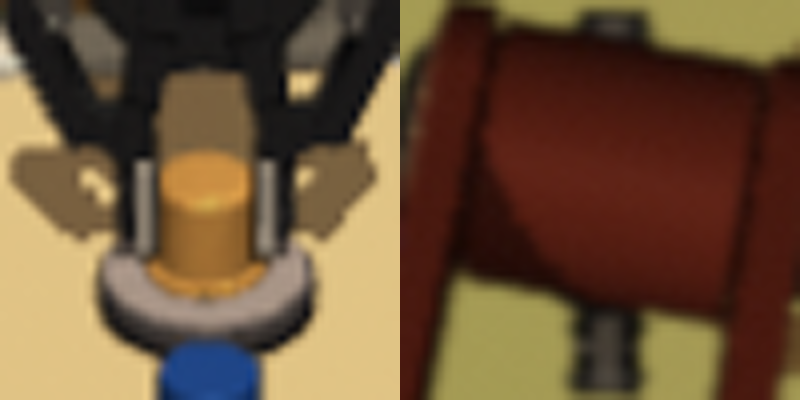

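servo_tool(deltas=[[[10,0,0,15,0],[10,0,0,50,0],[10,50,30,60,0],[10,100,60,60,0],[10,150,85,60,0]]])

```text
time: 39.45
tool_pos: [0.623, 0.0868, 0.1035]
tool_rot: [0.001, 0.707, 0.707, 0.001]
contact_force: [0.1, -0.6, -0.5]
gripper_width: 0.378
```

servo_tool(deltas=[[[10,32,15,0,0],[10,32,15,-20,0],[10,32,15,-35,0],[10,32,15,-35,0],[10,32,15,-35,0]]])

```text
time: 40.08
tool_pos: [0.6524, 0.1002, 0.0671]
tool_rot: [-0.0, 0.707, 0.707, -0.0]
contact_force: [0.5, 0.1, -1.2]
gripper_width: 0.375
```

```bash
python3 look.py gr1 .646 .1 .03 50
```

```text
[0.6524 0.1002 0.0671] [ 0.5  0.1 -1.2] 40.075
side crop origin 148 172 scale 4
top crop origin 165 114 scale 4
```

View pics/gr1.png

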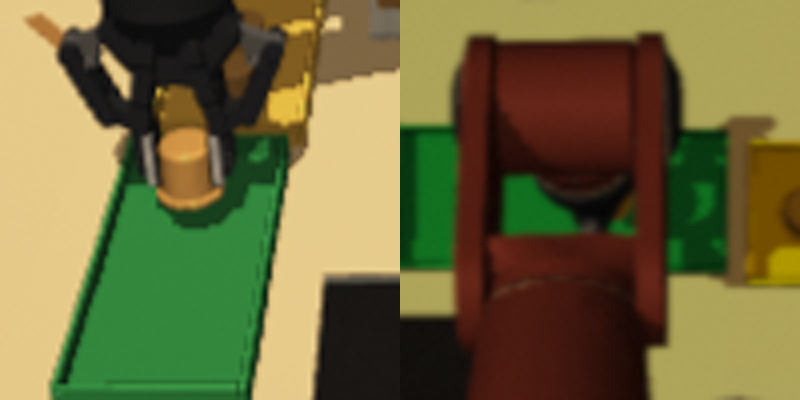

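servo_tool(deltas=[[[10,0,0,-10,0],[10,0,0,-20,0],[10,0,0,-28,0],[10,0,0,-32,0],[10,0,0,-32,0]]])

```text
time: 40.8
tool_pos: [0.6526, 0.1006, 0.0344]
tool_rot: [-0.0, 0.707, 0.707, -0.0]
contact_force: [-0.3, -0.2, -1.9]
gripper_width: 0.372
```

servo_tool(deltas=[[[10,0,0,-1,0],[10,0,0,-2.5,0],[10,0,0,-2.5,0]]])

```text
time: 41.18
tool_pos: [0.653, 0.1006, 0.0327]
tool_rot: [0.0, 0.707, 0.707, 0.0]
contact_force: [0.2, 1.0, -1.6]
gripper_width: 0.375
```

servo_tool(deltas=[[[10,0,0,-1,0],[10,0,0,-1,0]]])

```text
time: 41.42
tool_pos: [0.6532, 0.1007, 0.0325]
tool_rot: [0.0, 0.707, 0.707, 0.0]
contact_force: [-3.4, 0.1, 4.2]
gripper_width: 0.372
```

servo_tool(deltas=[[[46,0,0,0,0],[46,0,0,0,0],[50,0,0,0,0],[50,0,0,20,0],[50,0,0,60,0]]])

```text
time: 42.05
tool_pos: [0.6516, 0.1005, 0.0911]
tool_rot: [-0.001, 0.707, 0.707, -0.001]
contact_force: [-0.1, 0.9, -0.2]
gripper_width: 0.585
```

servo_tool(deltas=[[[60,-40,0,40,0],[60,-80,0,60,0],[60,-125,30,60,0],[60,-160,80,60,0],[60,-160,80,60,0]]])

```text
time: 42.68
tool_pos: [0.4912, 0.1831, 0.1531]
tool_rot: [0.0, 0.705, 0.709, 0.001]
contact_force: [0.5, -0.4, 0.0]
gripper_width: 0.703
```

```bash
python3 look.py m4 .5 .05 .03 100
```

```text
[0.4912 0.1831 0.1531] [ 0.5 -0.4  0. ] 42.675
side crop origin 157 110 scale 2
top crop origin 131 114 scale 2
```

View pics/m4.png

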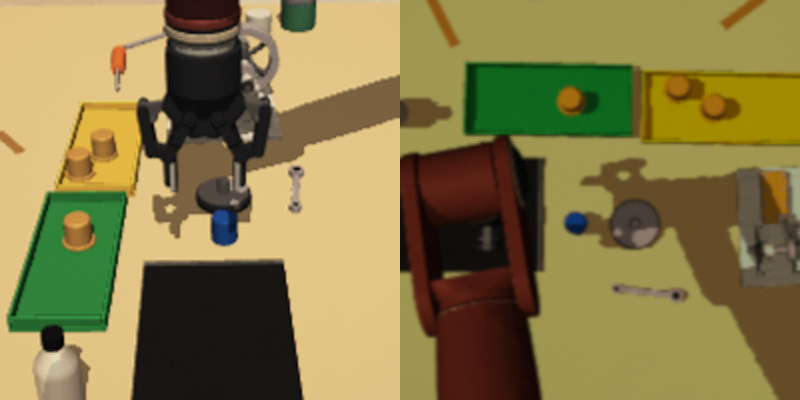

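View pics/side_m4.png

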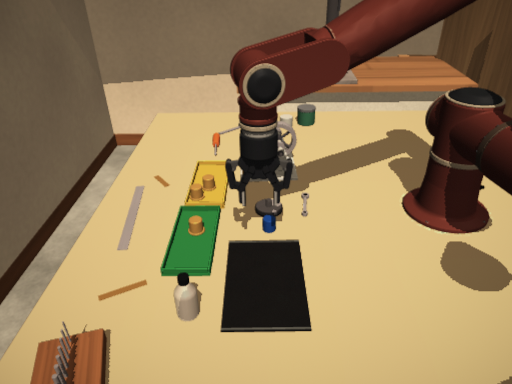

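```bash
python3 - <<'E'
from h import *
t=cv2.imread("pics/top_m4.png")[:,:,::-1].copy();s=cv2.imread("pics/side_m4.png")[:,:,::-1].copy()
a=cv2.resize(t[140:195,245:300],(400,400),interpolation=2);b=cv2.resize(s[160:215,180:235],(400,400),interpolation=2)
cv2.imwrite("pics/k.png",np.hstack([b,a])[:,:,::-1])
for n,im,cs in(("top",t,((270,157),(288,167),(216,164))),("side",s,((196,191),(209,182),(196,225)))):
    for c in cs:
        x0=toplane(n,*c,.02);print(n,fitmask(n,im,capparts,x0,(c[0]-12,c[1]-12,24,24),(5,120,40),(21,255 if n=="top" else 200,255),.004))
E
```

```text
top (array([674.70207142, -63.17129074]), np.float64(49.031526336024605), np.float64(199.0))
top (array([ 645.67502866, -117.28537313]), np.float64(94.96659746251441), np.float64(238.0))
top (array([653.35901684,  99.1066389 ]), np.float64(27.797908496732024), np.float64(128.0))
side (array([676.38033486, -59.89573774]), np.float64(141.73863898500576), np.float64(369.0))
side (array([ 648.4035394, -113.1727649]), np.float64(79.48356785851595), np.float64(288.0))
side (array([654.37874195,  97.59760153]), np.float64(29.56684352172241), np.float64(243.0))
```

View pics/k.png

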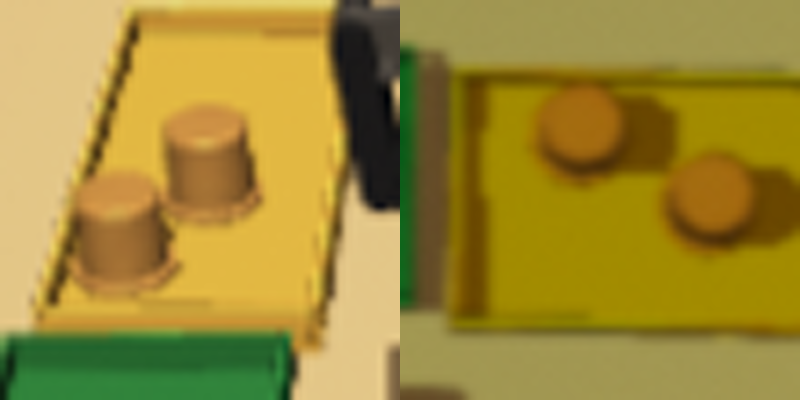

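servo_tool(deltas=[[[60,-10,-50,-20,0],[60,-21,-97,-50,0],[60,-21,-97,-90,0],[60,-21,-97,-95,0],[60,-21,-97,-95,0]]])

```text
time: 43.4
tool_pos: [0.473, 0.0833, 0.0575]
tool_rot: [0.0, 0.707, 0.707, 0.0]
contact_force: [-0.3, 0.3, -0.2]
gripper_width: 0.704
```

```bash
python3 look.py c1 .47 .086 .04 
```

```text
[0.473  0.0833 0.0575] [-0.3  0.3 -0.2] 43.4
side crop origin 228 175 scale 5
top crop origin 178 184 scale 5
```

View pics/c1.png

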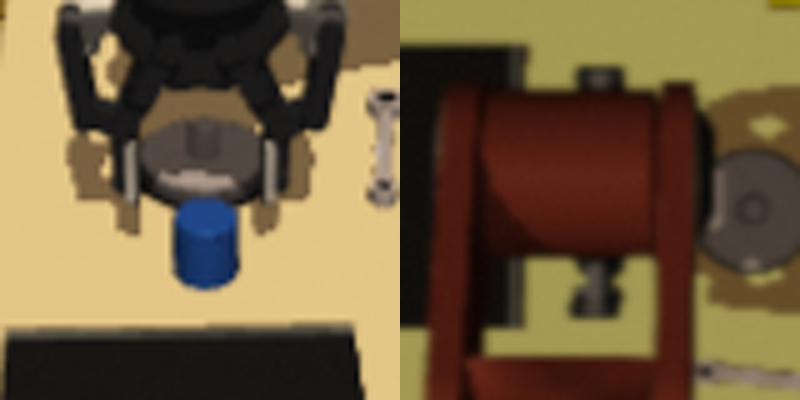

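servo_tool(deltas=[[[60,-2.8,3,-10,0],[60,-2.8,3,-22,0],[60,-2.8,3,-32,0],[60,-2.8,3,-32,0],[10,-2.8,3,-32,0]]])

```text
time: 44.12
tool_pos: [0.4692, 0.0866, 0.0245]
tool_rot: [-0.0, 0.707, 0.707, -0.0]
contact_force: [0.1, -0.8, -0.1]
gripper_width: 0.506
```

servo_tool(deltas=[[[10,0,0,0,0],[10,0,0,0,0],[10,0,0,0,0],[10,0,0,0,0]]])

```text
time: 44.62
tool_pos: [0.4698, 0.0866, 0.0252]
tool_rot: [0.0, 0.707, 0.707, 0.0]
contact_force: [0.8, -0.5, 3.5]
gripper_width: 0.368
```

servo_tool(deltas=[[[10,0,0,20,0],[10,0,0,50,0],[10,0,-30,60,0],[10,0,-60,60,0],[10,0,-84,55,0]]])

```text
time: 45.25
tool_pos: [0.4691, 0.0017, 0.0797]
tool_rot: [0.0, 0.707, 0.707, 0.0]
contact_force: [0.2, -0.0, -0.6]
gripper_width: 0.374
```

servo_tool(deltas=[[[10,0,-2,0,0],[10,0,-2,-10,0],[10,0,-2,-15,0],[10,0,-2,-15,0]]])

```text
time: 45.75
tool_pos: [0.4685, 0.0013, 0.0636]
tool_rot: [-0.001, 0.707, 0.707, -0.001]
contact_force: [0.2, 0.3, -0.1]
gripper_width: 0.373
```

```bash
python3 look.py c2 .47 .0 .04 25
```

```text
[0.4685 0.0013 0.0636] [ 0.2  0.3 -0.1] 45.75
side crop origin 243 172 scale 8
top crop origin 222 199 scale 8
```

View pics/c2.png

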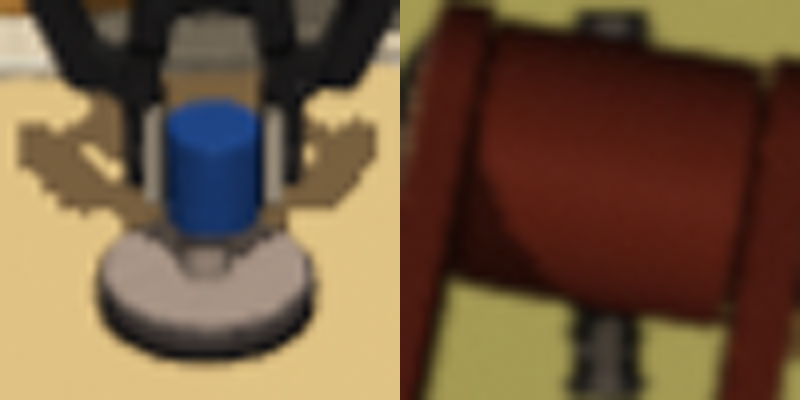

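Offset 25: rim seats at TCP ≈ 39. Shift +2.3 x, −0.8 y, and lower.

servo_tool(deltas=[[[10,2.3,-0.8,0,0],[10,2.3,-0.8,-2,0],[10,2.3,-0.8,-5,0],[10,2.3,-0.8,-8,0],[10,2.3,-0.8,-8,0]]])

```text
time: 46.48
tool_pos: [0.4711, -0.0001, 0.0561]
tool_rot: [-0.0, 0.707, 0.707, -0.0]
contact_force: [-0.0, -0.0, -0.8]
gripper_width: 0.371
```

servo_tool(deltas=[[[10,0,0,-3,0],[10,0,0,-6,0],[10,0,0,-9,0],[10,0,0,-12,0],[10,0,0,-13,0]]])

```text
time: 47.1
tool_pos: [0.4713, -0.0002, 0.0433]
tool_rot: [-0.0, 0.707, 0.707, -0.0]
contact_force: [-0.4, -0.1, -1.0]
gripper_width: 0.375
```

servo_tool(deltas=[[[10,0,0,-1,0],[10,0,0,-2,0],[10,0,0,-2,0]]])

```text
time: 47.48
tool_pos: [0.4715, -0.0002, 0.0416]
tool_rot: [-0.0, 0.707, 0.707, -0.0]
contact_force: [0.8, 0.2, -0.1]
gripper_width: 0.367
```

servo_tool(deltas=[[[10,0,0,-1,0],[10,0,0,-2,0],[10,0,0,-2,0]]])

```text
time: 47.85
tool_pos: [0.4714, -0.0002, 0.0395]
tool_rot: [-0.0, 0.707, 0.707, -0.0]
contact_force: [-0.0, 1.4, -0.7]
gripper_width: 0.371
```

servo_tool(deltas=[[[10,0,0,-1,0],[10,0,0,-1,0]]])

```text
time: 48.1
tool_pos: [0.4716, -0.0002, 0.0392]
tool_rot: [-0.0, 0.707, 0.707, -0.0]
contact_force: [-2.5, 0.2, 5.0]
gripper_width: 0.363
```

Seated at 39.2. Release, lift and clear the view.

servo_tool(deltas=[[[48,0,0,0,0],[48,0,0,0,0],[55,0,0,0,0],[55,0,0,10,0],[55,0,0,40,0]]])

```text
time: 48.72
tool_pos: [0.47, 0.0, 0.0778]
tool_rot: [-0.002, 0.707, 0.707, -0.001]
contact_force: [0.1, -0.3, 0.3]
gripper_width: 0.641
```

servo_tool(deltas=[[[60,0,0,50,0],[60,-20,50,90,0],[60,-60,110,110,0],[60,-90,170,120,0],[60,-90,230,120,0]]])

```text
time: 49.35
tool_pos: [0.383, 0.2144, 0.2001]
tool_rot: [0.001, 0.707, 0.707, 0.002]
contact_force: [1.0, -0.2, 0.8]
gripper_width: 0.703
```

servo_tool(deltas=[[[60,-10,60,0,0],[60,-20,120,0,0],[60,-30,150,0,0],[60,-30,150,0,0]]])

```text
time: 49.85
tool_pos: [0.3528, 0.3645, 0.1984]
tool_rot: [0.0, 0.706, 0.708, 0.0]
contact_force: [-0.3, 0.2, -0.2]
gripper_width: 0.704
```

```bash
python3 look.py f1 .53 .03 .03 80; python3 - <<'E'
from h import *
for n,c in(("top",(248,225)),("side",(268,201))):
    im=cv2.imread(f"pics/{n}_f1.png")[:,:,::-1].copy()
    print(n,fitmask(n,im,coverparts,toplane(n,*c,.03),(c[0]-11,c[1]-11,22,22),(100,80,25),(135,255,255),.014))
E
```

```text
[0.3528 0.3645 0.1984] [-0.3  0.2 -0.2] 49.85
side crop origin 165 126 scale 2
top crop origin 158 124 scale 2
top (array([470.47865194,  -0.58137371]), np.float64(4.34154555940023), np.float64(101.0))
side (array([ 4.71709837e+02, -4.35552256e-01]), np.float64(25.861007304882737), np.float64(164.0))
```

View pics/f1.png

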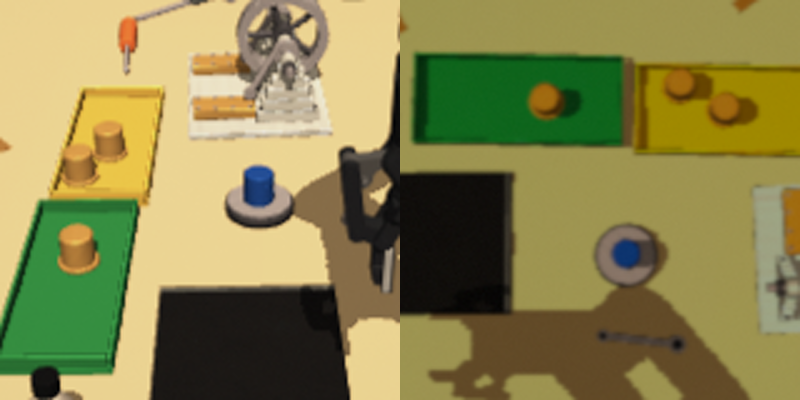

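View pics/side_f1.png

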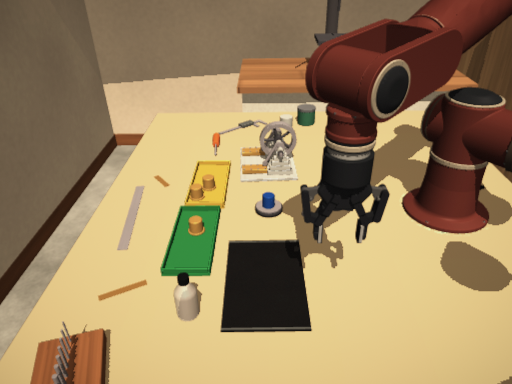

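View pics/top_f1.png

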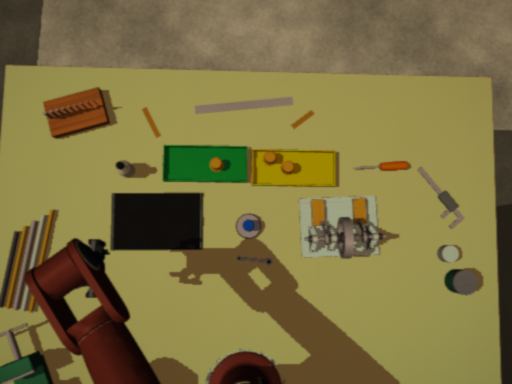

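```bash
python3 -c "
from plant import job_done
print(job_done())"
```

```text
the job is handed in; nothing more can be done
None
```

The job is handed in at about 50 s of the 210 s allowed. The mat held three caps. Two went into the yellow tray, one into the green tray, and the cover is back over the pin.

- **Trying the caps:** I stood the cover on the bench, then lowered each cap onto the pin in small steps until it touched, with at most about 16 N.

| Cap tried | Mouth above the base at contact | Tray |
|---|---|---|
| first | about 5.5 mm | yellow |
| second | about 5.5 mm | yellow |
| third | 0 mm (flush) | green |

- **Refitting the cover:** The rim stopped at seat height. The final camera fits put it where it was at the start, within about 1 mm.
- **Final pictures:** All three caps stand mouth down in their trays. The bottle, screwdriver, connecting rod and engine look unmoved.
- **Disagreements:** The first yellow cap was knocked about 3 cm inside its tray during the run. It still stands upright, close to the tray's far wall, so I left it there. The two cameras also differed by 1–3 mm, and I corrected for that where it mattered.

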